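# Set up the toy xylophone

### The arm

A 6-joint arm with a two-finger parallel gripper is mounted at the origin on the work surface. World frame = base frame: x ahead of the robot, y to its left, z up, the work surface at z = 0. Lengths are in mm, angles in rad, forces in N, time in s.
With the tool pointing down it reaches from about 325 to 850 mm from the base axis. Payload 15.5 kg.
Tool frame: the origin (TCP) lies at the very end of the fingers, on their centre line; the grasp point (between the pads) lies 19 mm behind it (arm.grasp_offset is the distance from the TCP to the grasp point, in mm); z points along the fingers, y is the line along which they close (so a half turn about z gives the same grasp; the last joint's range is limited). The gripper opens to 91 mm and grips with 3 to 60 N. Pads are 32 mm wide; open, the fingers measure 118 mm over their backs; the gripper's body (76 mm by 178 mm) begins 60 mm behind the grasp point.
Start: joints at [-1.417, 0.494, 1.345, -0, 1.302, -0.096], TCP at [153.902, -605.756, 213.915] pointing down, gripper open.
Joint ranges: [-2.91, 2.91], [-0.82, 2.16], [0.22, 2.67], [-1.22, 4.37], [0.12, 2.79], [-3.08, 3.08]. Speed limits (rad/s): [1.89, 1.89, 2.57, 3.01, 3.01, 3.01].

### API

Orientations are given as a unit quaternion [x, y, z, w].
In Python, from rig import telemetry, eyes, finish_job, arm gives the robot as it stands.
- The arm moves only by the tool play_rows, never from a script. Its argument "targets" is a list of rows, each an object of numbers: "tx", "ty", "tz": the shift along the tool's x, y, z scaled (see below); "twist": the turn about the tool's z scaled (see below). A call has 1 to 20 rows; each row shifts and turns the commanded pose from where the row before left it, along the tool's axes as they then stand; what a row does not reach is not made up. The controller multiplies each number of a shift by 0.06 m and each number of a turn by 6 degrees. A row lasts 1/8 s, in which the tool goes at most 62.5 mm and 10.7 degrees, less where a joint would pass 70% of its speed; a pose out of reach is approached as far as the arm can. A call with a number of a shift or a turn outside -1 to 1 is refused whole. A call with a gripper value outside its range is refused whole. "fingers" is the opening, from 0 (shut) to 1 (fully open), set as the call begins (left out, the last holds). The fingers move at their own pace and stop on an object; "newtons" is the grip in N (left out, the last holds). Time passes only in rows, so rows that do not move let the fingers close. It gives the time, the measured TCP pose, the force, the opening and the grip force at its end, in the units of the state.
- telemetry.get_state(): the state, without advancing time (a new reading comes with each control period).
- eyes.read_camera(name): name is "side" or "top" or "wrist"; returns a dict with "pixels" (400x640x3 uint8, red, green, blue), "range_z" (400x640 float32, mm along the optical axis (not along the pixel's ray), 0 where there is no reading), "K" (3x3 intrinsics, pixels), "dist_coeffs" ([k1, k2, p1, p2, k3] as OpenCV has them; the pictures are not rectified), "R" (3x3) and "t" (3): a world point X has camera coordinates R X + t. Camera axes: x right, y down, z forward; pixel columns grow to the right and rows downward; lengths in mm; the calibration is good to about 2 mm. A picture is of the moment at which its call begins.
- finish_job(): hands the job in; it is judged then, once.
The state is a dict: "clock": time; "joints": joint angles; "joint_vel": joint speeds; "effort": joint torques, N m; "position": TCP position; "eef_rot": TCP orientation; "contact_force": force on the tool from outside, world axes, zero at the start; "torque": the same for the moment, N m; "opening": finger opening in mm; "grasp_force": force on a finger pad.
Only numpy, scipy, OpenCV 4.12 (cv2) and the standard library are available. Lean on these libraries where they do the work, as an engineer would, in place of code of your own. Each camera call takes 0.05 s, during which the arm holds its last target. There are 200 camera calls.

### The job

Set up the toy xylophone for music time: turn all three brass bolts on the front of its case clockwise to their end stops, and only then lift the lid right back until it rests on its stop. Then lay each wooden bar that is on the table (three or four are there) flat across both narrow rails, centred and square on its own pair of felt pads: the 110 mm bar on the far left pair, then 96, 82, and 68 mm on the far right, leaving the place of a missing bar empty. Leave the lid open, the bolts undone and the other toys where they stand.

Things in the scene. Friction and masses are not known exactly. Their poses are not given: they have to be found in the camera images.
- case: dark wood case, fixed, 140 mm deep (x), 300 wide (y), walls 7 thick: front and back 62 high, ends only 38; front ledge (-x) 50 deep, 45 high. Origin: underside centre; x runs front to hinge, y left. On a deck at 28 mm two rails 10 wide (tops at 38 mm) run left to right, closing in. Thin 5 mm pins stand 7 mm out of the rails midway between the places, which blue felt pad pairs mark
- lid (a joint): lid angle: 0 shut, 2.2 rad resting on its stop, leaning back past upright. The lid (10 mm thick, top at 72 mm height, 140 deep, 0.25 kg, with 24 mm cheeks at its ends) hinges on the case's far rim; its front edge rises. Let go, it falls shut from below about 1.2 rad and falls back on its stop from above about 1.6 rad.
- lid_handle (a point): middle of the lid's brass handle: round bar 18 mm thick, 40 long, along the case's y, axis 31 mm off the hinge plane (26 above the shut lid's top), 115 from the hinge. Pinched end to end (closing along the case's y) by a hand pointing straight down it turns between the fingers as the lid swings. On its stop it is on the far side, the lid's edge 25 mm beyond it.
- lid_hinge (a point): point on the hinge axis in the middle of the case's width, 62 mm above the table; the axis runs along the case's y.
- bolt_left (a joint): turn of the left-hand (+y) brass bolt: 0 when its tongue points at the lid, 1.4 rad at its end stop; grows clockwise seen from above, turns against light friction (0.03 N m), stays where it is left, does not rise. The bolts do not hold the lid by force, but it must stay shut till all three are undone.
- bolt_left_grip (a point): middle of the left-hand (+y) bolt's grip, on its vertical axis: a flat bar 40 mm long, 12 thick, 24 high, from 80 to 104 mm above the table; at joint 0 its length lies along the case's x. A thin tongue under it (73 to 77 mm high) points at the lid at 0. Bolts stand 100 mm apart.
- bolt_mid (a joint): turn of the middle brass bolt: 0 when its tongue points at the lid, 1.4 rad at its end stop; grows clockwise seen from above, turns against light friction (0.03 N m), stays where it is left, does not rise. The bolts do not hold the lid by force, but it must stay shut till all three are undone.
- bolt_mid_grip (a point): middle of the middle bolt's grip, on its vertical axis: a flat bar 40 mm long, 12 thick, 24 high, from 80 to 104 mm above the table; at joint 0 its length lies along the case's x. A thin tongue under it (73 to 77 mm high) points at the lid at 0. Bolts stand 100 mm apart.
- bolt_right (a joint): turn of the right-hand (-y) brass bolt: 0 when its tongue points at the lid, 1.4 rad at its end stop; grows clockwise seen from above, turns against light friction (0.03 N m), stays where it is left, does not rise. The bolts do not hold the lid by force, but it must stay shut till all three are undone.
- bolt_right_grip (a point): middle of the right-hand (-y) bolt's grip, on its vertical axis: a flat bar 40 mm long, 12 thick, 24 high, from 80 to 104 mm above the table; at joint 0 its length lies along the case's x. A thin tongue under it (73 to 77 mm high) points at the lid at 0. Bolts stand 100 mm apart.
- bar1: loose plain brown wooden tone bar, 110 mm long (its x), 28 wide (y), 16 thick (z), the longest of the four sizes; about 40 g. Origin: the centre of its volume. Either face may be up, either end to the front. Not present in every start.
- place1 (a point): place of the 110 mm bar: point midway between its two felt pads, level with the rail tops (38 mm above the table); its axes are the case's. The bar lies here along x across both rails, whose centres are 62 mm apart here. Place 1 of 4 from the left (+y), 60 mm apart.
- bar2: loose plain brown wooden tone bar, 96 mm long (its x), 28 wide (y), 16 thick (z), the second longest of the four sizes; about 35 g. Origin: the centre of its volume. Either face may be up, either end to the front. Not present in every start.
- place2 (a point): place of the 96 mm bar: point midway between its two felt pads, level with the rail tops (38 mm above the table); its axes are the case's. The bar lies here along x across both rails, whose centres are 55 mm apart here. Place 2 of 4 from the left (+y), 60 mm apart.
- bar3: loose plain brown wooden tone bar, 82 mm long (its x), 28 wide (y), 16 thick (z), the second shortest of the four sizes; about 30 g. Origin: the centre of its volume. Either face may be up, either end to the front. Not present in every start.
- place3 (a point): place of the 82 mm bar: point midway between its two felt pads, level with the rail tops (38 mm above the table); its axes are the case's. The bar lies here along x across both rails, whose centres are 47 mm apart here. Place 3 of 4 from the left (+y), 60 mm apart.
- bar4: loose plain brown wooden tone bar, 68 mm long (its x), 28 wide (y), 16 thick (z), the shortest of the four sizes; about 25 g. Origin: the centre of its volume. Either face may be up, either end to the front. Not present in every start.
- place4 (a point): place of the 68 mm bar: point midway between its two felt pads, level with the rail tops (38 mm above the table); its axes are the case's. The bar lies here along x across both rails, whose centres are 40 mm apart here. Place 4 of 4 from the left (+y), 60 mm apart.
- arch: orange arch block, 80 x 30 x 46 mm, a bystander
- truck: red wooden fire truck, 115 x 45 x 70 mm, a bystander
- bear1: red plastic counting bear, 36 mm across, 50 high, standing among the bars, a bystander
- bear2: red plastic counting bear, as the other, a bystander further off
- spintop: striped tin spinning top standing on its foot, 72 mm across, 90 high, a bystander
There are look-alikes about, which are no part of the job. What is shaped like the bar4 but blue or red is not meant.

How it is judged (in metres and radians):
On the way, in this order (a step that is already met when the one before it is completed fails the run):
1. all three bolts turned clockwise to their end stops (over 1.3 rad) with the lid still shut (value of joint each of bolt_left, bolt_mid, bolt_right above 1.3 rad and value of joint lid below 0.1 rad), for 0.2 s.
2. the lid rests open on its stop (over 2.1 rad) (value of joint lid above 2.1 rad), for 0.3 s.
At the end, for the whole second after the job is handed in: The lid is on its stop (over 2.1 rad), all bolts are undone (over 1.3 rad), and every bar present lies at rest on its own place: centre within 12 mm of the place along and across, within 0.17 rad of square, level within 0.08 rad on both rails (centre 4 to 12 mm above the rail tops) (value of joint lid above 2.1 rad and value of joint each of bolt_left, bolt_mid, bolt_right above 1.3 rad and x of bar1 in the frame of place1 between -0.012 and 0.012 m and y of bar1 in the frame of place1 between -0.012 and 0.012 m and z of bar1 in the frame of place1 between 0.004 and 0.012 m and angle between the x axis of each of bar1, bar2, bar3, bar4 and the x axis of case, either way round below 0.17 rad and angle between the z axis of each of bar1, bar2, bar3, bar4 and the z axis of case, either way round below 0.08 rad and linear speed of each of bar1, bar2, bar3, bar4 below 0.02 m/s and x of bar2 in the frame of place2 between -0.012 and 0.012 m and y of bar2 in the frame of place2 between -0.012 and 0.012 m and z of bar2 in the frame of place2 between 0.004 and 0.012 m and x of bar3 in the frame of place3 between -0.012 and 0.012 m and y of bar3 in the frame of place3 between -0.012 and 0.012 m and z of bar3 in the frame of place3 between 0.004 and 0.012 m and x of bar4 in the frame of place4 between -0.012 and 0.012 m and y of bar4 in the frame of place4 between -0.012 and 0.012 m and z of bar4 in the frame of place4 between 0.004 and 0.012 m); the robot touches nothing.
It fails at once if one of the other toys (arch block, fire truck, bears, spinning top) is shifted more than 60 mm (distance of any of arch, truck, bear1, bear2, spintop from where it was at the start of the episode above 0.06 m).
It fails at once if the lid is lifted while a bolt is not undone (value of joint lid above 0.2 rad and value of joint any of bolt_left, bolt_mid, bolt_right below 1 rad).
Of bar1, bar2, bar3, bar4 only 3 to 4 are there at a start; the rules pass over those that are not, and their reading is None.
At some moment in a run one of bar1, bar2, bar3, bar4 may be knocked a few centimetres aside while the robot is not near it.
Once in a run the grip may slacken for a moment while it holds something.
It also fails if it takes over 200 s, if anything falls off the work surface, if the arm or the gripper's body presses on something with over 40 N, if the wrist force passes 120 N, or if a joint passes its speed limit or range.

## Working session

There is one attempt and no reset: what is moved stays moved. The work goes in short steps, Python scripts to look and compute and a tool call to move; the robot and the scene stay as the last step left them, time stands still between calls to the robot, and variables do not carry over. Pictures are saved under pics/ and viewed, at most 14 in all, crops included, and the job is handed in when it is done.

Besides the shell and the picture viewer there is one more tool, called after "Call:" as a command line: name --argument value ..., lists and objects as JSON in quotes. play_rows: Moves the arm, as the interface text tells. Its arguments: {"type":"object","properties":{"targets":{"type":"array"},"fingers":{"type":"number"},"newtons":{"type":"number"}},"required":["targets"]}

```bash
ls; mkdir -p pics; cat > h.py <<'E'
import numpy as np, cv2
from rig import telemetry, eyes, arm
def shot(n,name=None):
    c=eyes.read_camera(n)
    np.savez('last_%s.npz'%n,**{k:np.array(v) for k,v in c.items()})
    if name: cv2.imwrite('pics/%s.png'%name,cv2.cvtColor(c['pixels'],cv2.COLOR_RGB2BGR))
    return c
def load(n): return dict(np.load('last_%s.npz'%n))
def ray(c,uv):
    p=cv2.undistortPoints(np.array(uv,float).reshape(-1,1,2),c['K'],c['dist_coeffs'])[:,0]
    R=np.array(c['R']);t=np.array(c['t'])
    d=np.c_[p,np.ones(len(p))]@R
    return -R.T@t,d
def plane(c,uv,z):
    o,d=ray(c,uv); return o+d*((z-o[2])/d[:,2])[:,None]
def proj(c,X):
    r,_=cv2.Rodrigues(np.array(c['R'])); return cv2.projectPoints(np.array(X,float).reshape(-1,1,3),r,np.array(c['t'],float),c['K'],c['dist_coeffs'])[0][:,0]
def cloud(c):
    v,u=np.mgrid[0:400,0:640]; uv=np.c_[u.ravel(),v.ravel()]
    o,d=ray(c,uv); return (o+d*c['range_z'].reshape(-1,1)).reshape(400,640,3)
E
python3 - <<'E'
from h import *
for n in('top','side','wrist'):
    c=shot(n,n+'0'); print(n,c['K'].tolist(),c['dist_coeffs'],(-np.array(c['R']).T@c['t']).round(),(c['range_z']>0).mean())
print(telemetry.get_state(), arm.__dict__ if hasattr(arm,'__dict__') else dir(arm))
E
```

```text
pics
top [[488.1324515553107, 0.0, 315.5710269447394], [0.0, 488.1324515553107, 193.05520641457633], [0.0, 0.0, 1.0]] [-0.0459735  0.         0.         0.         0.       ] [ 372.  -12. 1456.] 0.99611328125
side [[439.4507259088767, 0.0, 321.3099857676705], [0.0, 439.4507259088767, 198.12926242713633], [0.0, 0.0, 1.0]] [-0.09101942  0.          0.          0.          0.        ] [ 93. 974. 776.] 0.99597265625
wrist [[275.2913214088834, 0.0, 320.11669946653967], [0.0, 275.2913214088834, 201.91903608846994], [0.0, 0.0, 1.0]] [-0.00909846  0.          0.          0.          0.        ] [ 236. -583.  386.] 0.99615234375
{'clock': 0.15, 'joints': array([-1.41752530e+00,  4.94100734e-01,  1.34593583e+00, -1.89192245e-05,
        1.30251326e+00, -9.54763372e-02]), 'joint_vel': array([ 8.74938675e-04, -1.55810559e-03, -2.24996308e-03,  9.14138540e-04,
       -1.48144224e-05, -3.23258905e-05]), 'effort': array([ 1.27203162e-03, -8.79198790e+01, -3.82048059e+01,  7.07929325e-02,
        5.02328330e-02, -4.00427075e-05]), 'position': array([ 153.83822404, -605.49043608,  213.45570626]), 'eef_rot': array([ 9.92275133e-01,  1.24055756e-01, -2.29439987e-05, -4.78117491e-04]), 'contact_force': array([-0.55032746, -0.32130917, -0.70762551]), 'torque': array([ 0.04989607, -0.0609808 , -0.0011561 ]), 'grasp_force': 0.0, 'opening': 91.1331250659412} {}
```

View pics/top0.png

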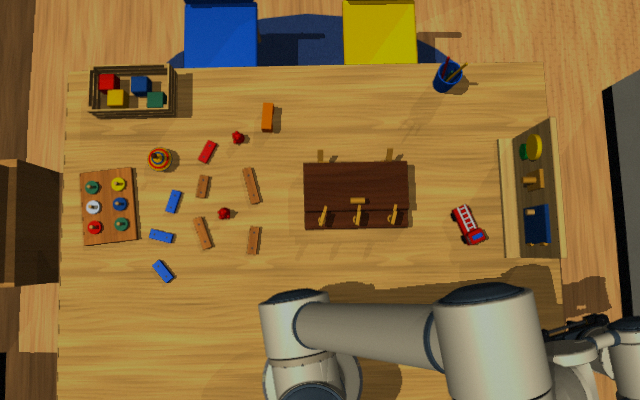

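View pics/side0.png

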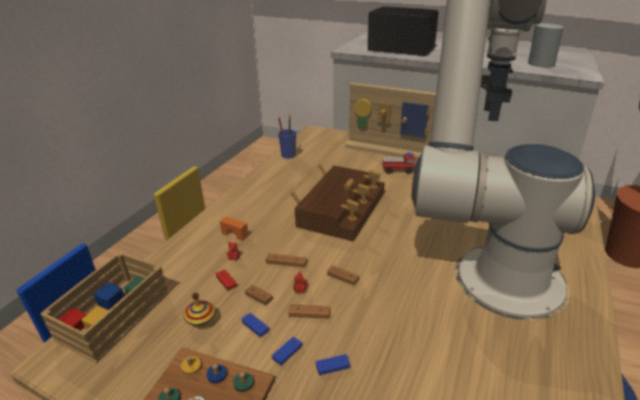

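The top view shows the case at about (355,195), bolts near (323,216), (358,214) and (393,214), and the handle at (358,201). There are four brown bars at (203,187), (251,186), (203,233) and (254,240), and bears at (238,137) and (224,213). The side view shows the same layout, with the lid shut.

```bash
cat > meas.py <<'E'
from h import *
def blobs(mask,mn):
    n,l,s,ce=cv2.connectedComponentsWithStats(mask.astype(np.uint8),connectivity=4)
    return [(l==i) for i in range(1,n) if s[i,4]>=mn]
def rect(P):
    (cx,cy),(w,h),a=cv2.minAreaRect(P[:,:2].astype(np.float32))
    if w<h: w,h,a=h,w,a+90
    return cx,cy,w,h,(a+90)%180-90
if __name__=='__main__':
  for n in('top','side'):
    c=load(n); P=cloud(c); hsv=cv2.cvtColor(c['pixels'],cv2.COLOR_RGB2HSV)
    roi=(P[...,0]>200)&(P[...,0]<900)&(P[...,1]>-400)&(P[...,1]<650)
    z=P[...,2]; print(n,'table z',np.median(z[roi&(z<12)]))
    for lo,hi,nm in((8,30,'low'),(60,76,'lid'),(80,125,'brass')):
        for m in blobs(roi&(z>lo)&(z<hi),20):
            Q=P[m]; r=rect(Q); h=np.median(hsv[m],0)
            if r[2]>20 and r[2]<350: print(nm,m.sum(),np.round(r,1),'z',np.percentile(Q[:,2],[5,50,95]).round(1),h)
E
python3 meas.py
python3 -c "
import cv2
a=cv2.imread('pics/top0.png');b=cv2.resize(a[120:270,140:430],None,fx=2.7,fy=2.7,interpolation=3);cv2.imwrite('pics/top0c.png',b)"
```

```text
top table z 0.3340792957671965
low 23 [ 870.  -391.3   32.6    5.4   21. ] z [10.  18.2 29.3] [110. 156.  58.]
low 218 [800.  498.6 262.5  99.3 -65.3] z [ 9.4 20.9 29.4] [ 18. 166.  53.]
low 23 [883.2 476.   31.6   5.5  -3. ] z [ 8.4 20.9 28.1] [108. 149.  24.]
low 45 [847.2 637.5  55.2   6.2  -1.1] z [10.  19.2 29.8] [ 18. 170.  44.]
low 33 [841.4 544.3  46.8   4.9   3.2] z [ 9.2 22.8 28.5] [ 20. 235.  55.]
low 51 [710.4 207.7  34.1  21.9 -65.6] z [10.4 22.3 27.8] [  1. 248.  74.]
low 215 [677.3 304.7  66.9  29.5 -27.5] z [10.9 15.7 20.4] [  1. 235. 181.]
low 2939 [520.9 588.9 220.9 139.5   5.7] z [12.8 19.1 28.4] [ 15. 202. 150.]
low 352 [570.2 171.7 113.1  29.1  13.8] z [10.7 16.  21.7] [ 15. 200. 149.]
low 226 [572.1 317.6  70.5  30.2 -12. ] z [10.4 16.  21. ] [ 15. 200. 143.]
low 216 [529.5 403.9  65.9  31.7 -19.9] z [ 9.9 16.3 21.4] [110.  207.  174.5]
low 57 [488.3 252.6  34.7  31.7 -80.1] z [ 9.9 21.1 28. ] [  1. 247.  85.]
low 325 [435.7 320.1  99.3  32.3  20.3] z [11.2 16.2 21.3] [ 15. 201. 160.]
low 263 [408.9 166.8  78.9  28.2  -7.8] z [11.4 16.1 21.4] [ 15. 200. 145.]
lo
[... 3629 characters left out ...]
6.1  25.8  -1.7] z [60.1 61.  63.3] [ 20. 186. 175.]
lid 132 [861.7 588.8  70.4  24.8  -2.3] z [60.1 61.2 63.5] [  4. 194. 150.]
lid 37 [882.6 614.8  34.4   9.2   0.9] z [60.1 61.2 62.7] [  2. 202. 146.]
brass 63 [ 872.9 -387.7   52.    19.4    4.4] z [80.3 90.6 99.8] [116. 104.  87.]
brass 82 [ 458.8 -233.2   39.3   17.1   -7. ] z [ 83.   94.1 104.1] [ 17. 145. 109.]
brass 75 [ 509.  -134.    41.3   18.8   87.5] z [ 83.  101.4 106.6] [ 17. 152. 104.]
brass 100 [ 458.3 -133.8   40.8   13.9   -6.7] z [ 81.4  94.8 103.8] [ 17. 150. 105.]
brass 105 [459.2 -34.7  42.3  16.  -19.5] z [ 81.5  94.7 104.2] [ 17. 151. 102.]
brass 827 [842.  520.  242.3 114.9  90. ] z [80.8 87.9 92.1] [ 17. 124. 111.]
```

View pics/top0c.png

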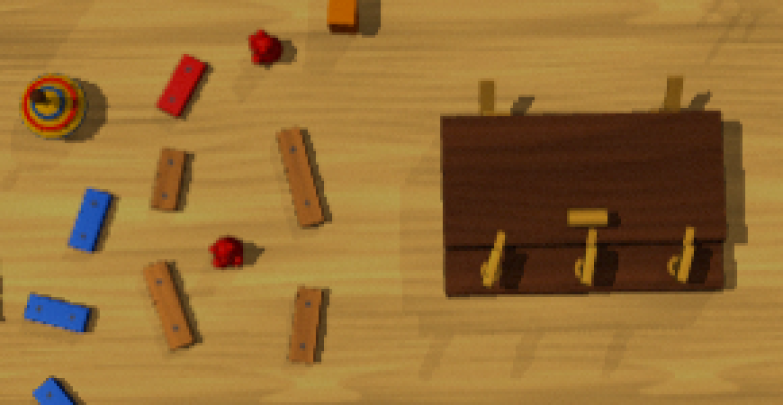

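Two views agree to within 3 mm on all four bar sizes, the bolts and the handle. Next I'll write a planner that converts a target pose into row units, then move above the bolts.

```bash
cat > go.py <<'E'
import sys
from h import *
from scipy.spatial.transform import Rotation as Ro
# usage: go.py x y z yaw(deg of tool x) : shift in tool units (1=60mm) at current and after-twist axes; twist in units of 6 deg
def plan(x,y,z,yaw):
    s=telemetry.get_state(); R=Ro.from_quat(s['eef_rot']).as_matrix(); p=np.array(s['position'])
    cur=np.degrees(np.arctan2(R[1,0],R[0,0])); tw=(cur-yaw+180)%360-180
    d=np.array([x,y,z])-p
    R2=R@Ro.from_euler('z',tw,degrees=True).as_matrix()
    print('t',round(s['clock'],1),'p',p.round(1),'yaw',cur.round(2),'tilt',np.degrees(np.arccos(-R[2,2])).round(2),'open',round(s['opening'],1),'F',np.round(s['contact_force'],1))
    print(' d',d.round(1),'cur axes',(R.T@d/60).round(3),'after twist',(R2.T@d/60).round(3),'twist units',round(tw/6,3),'j6',s['joints'][5].round(2))
if __name__=='__main__': plan(*map(float,sys.argv[1:5]))
E
python3 go.py 460 -135 250 -15
```

```text
t 0.1 p [ 153.8 -605.5  213.5] yaw 14.25 tilt 0.05 open 91.1 F [-0.6 -0.3 -0.7]
 d [306.2 470.5  36.5] cur axes [ 6.876 -6.344 -0.603] after twist [ 2.899 -8.896 -0.603] twist units 4.875 j6 -0.1
```

Call:
play_rows --targets '[{"tx": 0.625, "ty": -0.577, "tz": -0.055}, {"tx": 0.625, "ty": -0.577, "tz": -0.055}, {"tx": 0.625, "ty": -0.577, "tz": -0.055}, {"tx": 0.625, "ty": -0.577, "tz": -0.055}, {"tx": 0.625, "ty": -0.577, "tz": -0.055}, {"tx": 0.625, "ty": -0.577, "tz": -0.055}, {"tx": 0.625, "ty": -0.577, "tz": -0.055}, {"tx": 0.625, "ty": -0.577, "tz": -0.055}, {"tx": 0.625, "ty": -0.577, "tz": -0.055}, {"tx": 0.625, "ty": -0.577, "tz": -0.055}, {"tx": 0.625, "ty": -0.577, "tz": -0.055}, {"twist": 0.975}, {"twist": 0.975}, {"twist": 0.975}, {"twist": 0.975}, {"twist": 0.975}, {}]' --fingers 0.45 --newtons 12

```text
schema error: expected keys tx, ty, tz, twist
```

```bash
python3 go.py 460 -35.5 250 -15; python3 - <<'E'
from meas import *
c=shot('wrist','wr1'); P=cloud(c); z=P[...,2]
hsv=cv2.cvtColor(c['pixels'],cv2.COLOR_RGB2HSV)
roi=(P[...,0]>400)&(P[...,0]<650)&(P[...,1]>-350)&(P[...,1]<60)
for lo,hi in((98,115),(78,115),(60,76)):
    for m in blobs(roi&(z>lo)&(z<hi),60):
        print(lo,m.sum(),np.round(rect(P[m]),1),np.percentile(P[m][:,2],[5,50,95]).round(1))
print(np.array(c['R']).round(2).tolist())
E
```

```text
t 0.1 p [ 153.8 -605.5  213.5] yaw 14.25 tilt 0.05 open 91.1 F [-0.6 -0.3 -0.7]
 d [306.2 570.   36.5] cur axes [ 7.284 -7.952 -0.601] after twist [  2.47  -10.497  -0.601] twist units 4.875 j6 -0.1
[[0.25, -0.97, -0.0], [-0.93, -0.24, 0.3], [-0.29, -0.07, -0.96]]
```

View pics/wr1.png

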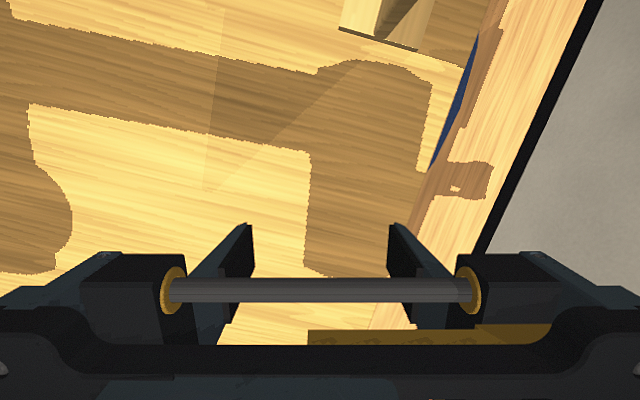

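That move call was refused because every row needs all four keys. The picture therefore shows the start pose, with the fingertips near (240,270) and (395,270) over bare table.

Call:
play_rows --targets '[{"tx": 0.625, "ty": -0.577, "tz": -0.055, "twist": 0}, {"tx": 0.625, "ty": -0.577, "tz": -0.055, "twist": 0}, {"tx": 0.625, "ty": -0.577, "tz": -0.055, "twist": 0}, {"tx": 0.625, "ty": -0.577, "tz": -0.055, "twist": 0}, {"tx": 0.625, "ty": -0.577, "tz": -0.055, "twist": 0}, {"tx": 0.625, "ty": -0.577, "tz": -0.055, "twist": 0}, {"tx": 0.625, "ty": -0.577, "tz": -0.055, "twist": 0}, {"tx": 0.625, "ty": -0.577, "tz": -0.055, "twist": 0}, {"tx": 0.625, "ty": -0.577, "tz": -0.055, "twist": 0}, {"tx": 0.625, "ty": -0.577, "tz": -0.055, "twist": 0}, {"tx": 0.625, "ty": -0.577, "tz": -0.055, "twist": 0}, {"tx": 0, "ty": 0, "tz": 0, "twist": 0.975}, {"tx": 0, "ty": 0, "tz": 0, "twist": 0.975}, {"tx": 0, "ty": 0, "tz": 0, "twist": 0.975}, {"tx": 0, "ty": 0, "tz": 0, "twist": 0.975}, {"tx": 0, "ty": 0, "tz": 0, "twist": 0.975}, {"tx": 0, "ty": 0, "tz": 0, "twist": 0}]' --fingers 0.45 --newtons 12

```text
clock: 2.33
position: [459.8, -135.0, 250.2]
eef_rot: [0.991, -0.13, -0.0, -0.0]
contact_force: [-0.3, 0.3, 0.3]
opening: 40.9
grasp_force: 0.0
```

```bash
cat > bolts.py <<'E'
from meas import *
import sys
c=shot('wrist',sys.argv[1]); P=cloud(c); z=P[...,2]
roi=(P[...,0]>400)&(P[...,0]<650)&(P[...,1]>-350)&(P[...,1]<60)
for lo,hi in((98,115),(78,115),(60,76)):
    for m in blobs(roi&(z>lo)&(z<hi),60):
        print(lo,m.sum(),np.round(rect(P[m]),1),np.percentile(P[m][:,2],[5,50,95]).round(1))
E
python3 bolts.py wr2; python3 go.py 460 -35.5 250 -15
```

```text
98 558 [ 512.8 -135.7   40.1   17.7  -89.6] [102.4 107.2 109.1]
98 375 [ 463.1 -236.1   39.5   12.5  -16.6] [100.3 104.8 106.4]
98 325 [ 462.9 -136.    39.3   12.   -11.5] [102.8 105.1 106.4]
98 332 [462.8 -36.3  39.8  12.2 -16.5] [100.6 105.  106.4]
78 585 [ 471.9 -238.7   57.9   12.7  -16.8] [ 78.6 103.7 106.3]
78 993 [ 4.823e+02 -1.357e+02  7.850e+01  4.010e+01 -1.000e-01] [ 78.9 105.6 108.9]
78 478 [466.5 -37.5  47.6  12.2 -16.8] [ 79.  104.4 106.3]
60 30077 [ 567.1 -134.9  300.5  160.2   89.8] [72.2 73.7 75. ]
t 2.4 p [ 459.8 -135.1  250.2] yaw -14.87 tilt 0.01 open 41.5 F [ 0.4  0.  -0.5]
 d [ 0.2 99.6 -0.2] cur axes [-0.423 -1.604  0.003] after twist [-0.427 -1.603  0.003] twist units 0.022 j6 1.42
```

View pics/wr2.png

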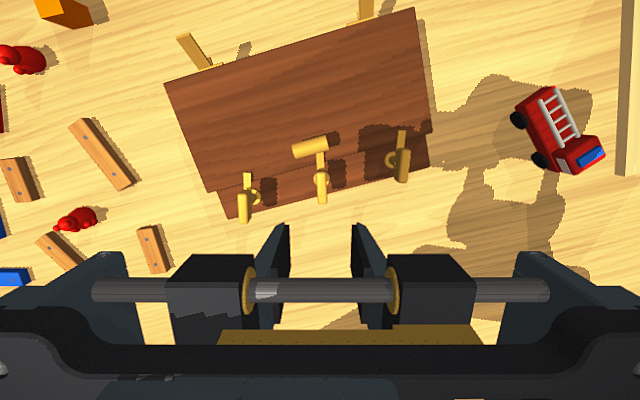

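The wrist view puts the grips at (247,197), (321,177) and (402,157), the handle at (312,147), the bars at left and the truck at right. Positions match the other views, and grip yaws are -16.5°, -11.5° and -16.6° with a case yaw near 0, so the end stops are at about -80°. Middle bolt first.

Call:
play_rows --targets '[{"tx": 0.03, "ty": 0.01, "tz": 0, "twist": -0.56}, {"tx": 0, "ty": 0, "tz": 0.7, "twist": 0}, {"tx": 0, "ty": 0, "tz": 0.7, "twist": 0}, {"tx": 0, "ty": 0, "tz": 0.7, "twist": 0}, {"tx": 0, "ty": 0, "tz": 0.67, "twist": 0}, {"tx": 0, "ty": 0, "tz": 0, "twist": 0}]'

```text
clock: 3.12
position: [460.0, -135.5, 82.3]
eef_rot: [0.995, -0.1, -0.002, -0.001]
contact_force: [0.4, 0.5, 0.1]
opening: 41.2
grasp_force: 0.0
```

Call:
play_rows --targets '[{"tx": 0, "ty": 0, "tz": 0, "twist": 0}, {"tx": 0, "ty": 0, "tz": 0, "twist": 0}, {"tx": 0, "ty": 0, "tz": 0, "twist": 0}, {"tx": 0, "ty": 0, "tz": 0, "twist": 0}]' --fingers 0 --newtons 12

```text
clock: 3.62
position: [462.0, -136.9, 85.0]
eef_rot: [0.995, -0.101, 0.001, 0.001]
contact_force: [-2.7, -6.3, 9.2]
opening: 11.9
grasp_force: 12.0
```

Call:
play_rows --targets '[{"tx": 0, "ty": 0, "tz": 0, "twist": 0.8}, {"tx": 0, "ty": 0, "tz": 0, "twist": 0.8}, {"tx": 0, "ty": 0, "tz": 0, "twist": 0.8}, {"tx": 0, "ty": 0, "tz": 0, "twist": 0.8}, {"tx": 0, "ty": 0, "tz": 0, "twist": 0.8}, {"tx": 0, "ty": 0, "tz": 0, "twist": 0.8}, {"tx": 0, "ty": 0, "tz": 0, "twist": 0.8}, {"tx": 0, "ty": 0, "tz": 0, "twist": 0.8}, {"tx": 0, "ty": 0, "tz": 0, "twist": 0.8}, {"tx": 0, "ty": 0, "tz": 0, "twist": 0.8}, {"tx": 0, "ty": 0, "tz": 0, "twist": 0.8}, {"tx": 0, "ty": 0, "tz": 0, "twist": 0.8}, {"tx": 0, "ty": 0, "tz": 0, "twist": 0.8}, {"tx": 0, "ty": 0, "tz": 0, "twist": 0.8}, {"tx": 0, "ty": 0, "tz": 0, "twist": 0.8}, {"tx": 0, "ty": 0, "tz": 0, "twist": 0}]'

```text
clock: 5.62
position: [462.2, -136.6, 84.9]
eef_rot: [0.745, -0.667, 0.001, -0.0]
contact_force: [-0.5, -1.7, 8.5]
opening: 13.7
grasp_force: 12.4
```

```bash
python3 go.py 461.5 -36 84 -16.5; python3 -c "
from h import *;print(telemetry.get_state()['torque'])"
```

```text
t 5.6 p [ 462.2 -136.6   84.9] yaw -83.67 tilt 0.12 open 13.7 F [-0.5 -1.7  8.5]
 d [ -0.7 100.6  -0.9] cur axes [-1.668 -0.174  0.014] after twist [-0.487 -1.605  0.014] twist units -11.195 j6 2.62
[-0.26817472  0.12747901  0.46720305]
```

Call:
play_rows --targets '[{"tx": 0, "ty": 0, "tz": 0, "twist": 0}, {"tx": 0, "ty": 0, "tz": 0, "twist": 0}, {"tx": 0, "ty": 0, "tz": -0.4, "twist": 0}, {"tx": 0, "ty": 0, "tz": -0.6, "twist": 0}, {"tx": 0, "ty": 0, "tz": 0, "twist": -0.933}, {"tx": 0, "ty": 0, "tz": 0, "twist": -0.933}, {"tx": 0, "ty": 0, "tz": 0, "twist": -0.933}, {"tx": 0, "ty": 0, "tz": 0, "twist": -0.933}, {"tx": 0, "ty": 0, "tz": 0, "twist": -0.933}, {"tx": 0, "ty": 0, "tz": 0, "twist": -0.933}, {"tx": 0, "ty": 0, "tz": 0, "twist": -0.933}, {"tx": 0, "ty": 0, "tz": 0, "twist": -0.933}, {"tx": 0, "ty": 0, "tz": 0, "twist": -0.933}, {"tx": 0, "ty": 0, "tz": 0, "twist": -0.933}, {"tx": 0, "ty": 0, "tz": 0, "twist": -0.933}, {"tx": 0, "ty": 0, "tz": 0, "twist": -0.933}, {"tx": -0.16, "ty": -0.535, "tz": 0, "twist": 0}, {"tx": -0.16, "ty": -0.535, "tz": 0, "twist": 0}, {"tx": -0.16, "ty": -0.535, "tz": 0, "twist": 0}, {"tx": 0, "ty": 0, "tz": 0, "twist": 0}]' --fingers 0.4

```text
clock: 8.12
position: [460.8, -33.9, 144.0]
eef_rot: [0.99, -0.142, -0.0, -0.0]
contact_force: [0.2, 0.1, -0.5]
opening: 36.4
grasp_force: 0.0
```

```bash
python3 go.py 462 -36.5 84 -16.5; python3 bolts.py wr3
```

```text
t 8.1 p [460.8 -33.9 144. ] yaw -16.32 tilt 0.03 open 36.4 F [ 0.2  0.1 -0.5]
 d [  1.2  -2.6 -60. ] cur axes [0.032 0.036 1.001] after twist [0.032 0.036 1.001] twist units 0.03 j6 1.65
98 1422 [ 512.1 -135.2   41.5   18.   -89.7] [102.  107.3 109.3]
98 1097 [ 462.8 -234.5   40.    13.2  -15.8] [ 99.  104.6 106.5]
98 822 [ 463.2 -135.4   40.8   12.   -80.3] [ 99.8 104.9 106.1]
98 658 [463.1 -36.3  39.   11.6 -16.5] [102.6 105.2 106.3]
78 2155 [ 472.  -237.6   60.2   13.8  -17.8] [ 78.5  98.5 106.1]
78 1456 [ 512.1 -135.2   41.5   18.   -89.7] [101.1 107.2 109.2]
78 1325 [ 464.9 -144.8   59.9   12.2  -80.3] [ 78.6 103.4 106. ]
78 916 [472.5 -39.3  58.6  12.  -16.5] [ 78.3 104.7 106.2]
60 54079 [ 562.3 -135.3  301.6  153.3   89.4] [72.3 73.6 74.8]
60 177 [ 463.7 -231.4   12.4    5.9  -26.1] [60.8 68.1 75. ]
60 81 [ 466.  -132.1   11.1    4.4  -48.9] [60.8 67.  75.3]
```

The middle bolt reads -80.3°, so it's at its stop. Left bolt next.

Call:
play_rows --targets '[{"tx": 0.03, "ty": 0.035, "tz": 0.3, "twist": 0}, {"tx": 0, "ty": 0, "tz": 0.4, "twist": 0}, {"tx": 0, "ty": 0, "tz": 0.3, "twist": 0}, {"tx": 0, "ty": 0, "tz": 0, "twist": 0}]'

```text
clock: 8.68
position: [461.7, -38.8, 83.2]
eef_rot: [0.99, -0.144, -0.001, -0.0]
contact_force: [-0.3, -0.5, 0.6]
opening: 36.8
grasp_force: 0.0
```

Call:
play_rows --targets '[{"tx": 0, "ty": 0, "tz": 0, "twist": 0}, {"tx": 0, "ty": 0, "tz": 0, "twist": 0}, {"tx": 0, "ty": 0, "tz": 0, "twist": 0}, {"tx": 0, "ty": 0, "tz": 0, "twist": 0}, {"tx": 0, "ty": 0, "tz": 0, "twist": 0.8}, {"tx": 0, "ty": 0, "tz": 0, "twist": 0.8}, {"tx": 0, "ty": 0, "tz": 0, "twist": 0.8}, {"tx": 0, "ty": 0, "tz": 0, "twist": 0.8}, {"tx": 0, "ty": 0, "tz": 0, "twist": 0.8}, {"tx": 0, "ty": 0, "tz": 0, "twist": 0.8}, {"tx": 0, "ty": 0, "tz": 0, "twist": 0.8}, {"tx": 0, "ty": 0, "tz": 0, "twist": 0.8}, {"tx": 0, "ty": 0, "tz": 0, "twist": 0.8}, {"tx": 0, "ty": 0, "tz": 0, "twist": 0.8}, {"tx": 0, "ty": 0, "tz": 0, "twist": 0.8}, {"tx": 0, "ty": 0, "tz": 0, "twist": 0.8}, {"tx": 0, "ty": 0, "tz": 0, "twist": 0.8}, {"tx": 0, "ty": 0, "tz": 0, "twist": 0.8}, {"tx": 0, "ty": 0, "tz": 0, "twist": 0}]' --fingers 0

```text
clock: 11.05
position: [462.3, -38.2, 84.6]
eef_rot: [0.745, -0.667, 0.0, 0.0]
contact_force: [-3.3, -0.6, 6.1]
opening: 13.4
grasp_force: 12.4
```

```bash
python3 go.py 462.5 -235.5 84 -16.5; python3 -c "
from h import *;print(telemetry.get_state()['torque'])"
```

```text
t 11.1 p [462.3 -38.2  84.6] yaw -83.7 tilt 0.03 open 13.4 F [-3.3 -0.6  6.1]
 d [   0.2 -197.3   -0.6] cur axes [3.269 0.357 0.011] after twist [0.937 3.152 0.011] twist units -11.199 j6 2.82
[-0.02406977  0.48576926  0.47265005]
```

Call:
play_rows --targets '[{"tx": 0, "ty": 0, "tz": 0, "twist": 0}, {"tx": 0, "ty": 0, "tz": 0, "twist": 0}, {"tx": 0, "ty": 0, "tz": -0.4, "twist": 0}, {"tx": 0, "ty": 0, "tz": -0.6, "twist": 0}, {"tx": 0, "ty": 0, "tz": 0, "twist": -0.933}, {"tx": 0, "ty": 0, "tz": 0, "twist": -0.933}, {"tx": 0, "ty": 0, "tz": 0, "twist": -0.933}, {"tx": 0, "ty": 0, "tz": 0, "twist": -0.933}, {"tx": 0, "ty": 0, "tz": 0, "twist": -0.933}, {"tx": 0, "ty": 0, "tz": 0, "twist": -0.933}, {"tx": 0, "ty": 0, "tz": 0, "twist": -0.933}, {"tx": 0, "ty": 0, "tz": 0, "twist": -0.933}, {"tx": 0, "ty": 0, "tz": 0, "twist": -0.933}, {"tx": 0, "ty": 0, "tz": 0, "twist": -0.933}, {"tx": 0, "ty": 0, "tz": 0, "twist": -0.933}, {"tx": 0, "ty": 0, "tz": 0, "twist": -0.933}, {"tx": 0.234, "ty": 0.788, "tz": 0, "twist": 0}, {"tx": 0.234, "ty": 0.788, "tz": 0, "twist": 0}, {"tx": 0.234, "ty": 0.788, "tz": 0, "twist": 0}, {"tx": 0.234, "ty": 0.788, "tz": 0, "twist": 0}]' --fingers 0.4

```text
clock: 13.55
position: [462.4, -237.1, 144.1]
eef_rot: [0.99, -0.143, 0.0, 0.0]
contact_force: [0.2, 0.2, 0.9]
opening: 36.7
grasp_force: 0.0
```

Call:
play_rows --targets '[{"tx": 0, "ty": 0, "tz": 0, "twist": 0}]'

```text
clock: 13.68
position: [462.7, -238.5, 144.0]
eef_rot: [0.989, -0.145, 0.001, 0.0]
contact_force: [-0.3, 1.4, 0.8]
opening: 36.6
grasp_force: 0.0
```

```bash
python3 go.py 462.5 -235.5 84 -16.5; python3 bolts.py wr4|grep ^98
```

```text
t 13.7 p [ 462.7 -238.5  144. ] yaw -16.67 tilt 0.08 open 36.6 F [-0.3  1.4  0.8]
 d [ -0.2   3.  -60. ] cur axes [-0.019 -0.049  1.   ] after twist [-0.018 -0.049  1.   ] twist units -0.028 j6 1.27
98 1159 [ 512.6 -135.4   41.9   18.   -90. ] [101.3 107.  109.1]
98 661 [ 463.5 -236.3   38.8   11.8  -17. ] [102.4 105.1 106.4]
98 373 [ 465.8 -136.2   39.8   11.5   89.8] [ 99.1 104.6 106.3]
```

Call:
play_rows --targets '[{"tx": -0.01, "ty": -0.035, "tz": 0.3, "twist": 0}, {"tx": 0, "ty": 0, "tz": 0.4, "twist": 0}, {"tx": 0, "ty": 0, "tz": 0.3, "twist": 0}, {"tx": 0, "ty": 0, "tz": 0, "twist": 0}]'

```text
clock: 14.22
position: [461.8, -231.8, 83.2]
eef_rot: [0.99, -0.143, -0.001, -0.001]
contact_force: [-0.7, -0.4, 0.2]
opening: 36.2
grasp_force: 0.0
```

Call:
play_rows --targets '[{"tx": 0, "ty": 0, "tz": 0, "twist": 0}, {"tx": 0, "ty": 0, "tz": 0, "twist": 0}, {"tx": 0, "ty": 0, "tz": 0, "twist": 0}, {"tx": 0, "ty": 0, "tz": 0, "twist": 0}, {"tx": 0, "ty": 0, "tz": 0, "twist": 0.8}, {"tx": 0, "ty": 0, "tz": 0, "twist": 0.8}, {"tx": 0, "ty": 0, "tz": 0, "twist": 0.8}, {"tx": 0, "ty": 0, "tz": 0, "twist": 0.8}, {"tx": 0, "ty": 0, "tz": 0, "twist": 0.8}, {"tx": 0, "ty": 0, "tz": 0, "twist": 0.8}, {"tx": 0, "ty": 0, "tz": 0, "twist": 0.8}, {"tx": 0, "ty": 0, "tz": 0, "twist": 0.8}, {"tx": 0, "ty": 0, "tz": 0, "twist": 0.8}, {"tx": 0, "ty": 0, "tz": 0, "twist": 0.8}, {"tx": 0, "ty": 0, "tz": 0, "twist": 0.8}, {"tx": 0, "ty": 0, "tz": 0, "twist": 0.8}, {"tx": 0, "ty": 0, "tz": 0, "twist": 0.8}, {"tx": 0, "ty": 0, "tz": 0, "twist": 0.8}, {"tx": 0, "ty": 0, "tz": 0, "twist": 0}]' --fingers 0

```text
clock: 16.6
position: [462.5, -235.4, 84.8]
eef_rot: [0.745, -0.667, 0.001, 0.001]
contact_force: [-9.5, -19.3, 1.1]
opening: 13.5
grasp_force: 12.3
```

Call:
play_rows --targets '[{"tx": 0, "ty": 0, "tz": 0, "twist": 0}, {"tx": 0, "ty": 0, "tz": 0, "twist": 0}, {"tx": 0, "ty": 0, "tz": -0.4, "twist": 0}, {"tx": 0, "ty": 0, "tz": -0.7, "twist": 0}, {"tx": 0, "ty": 0, "tz": -0.7, "twist": 0}, {"tx": 0, "ty": 0, "tz": 0, "twist": -1}, {"tx": 0, "ty": 0, "tz": 0, "twist": -1}, {"tx": 0, "ty": 0, "tz": 0, "twist": -1}, {"tx": 0, "ty": 0, "tz": 0, "twist": -1}, {"tx": 0, "ty": 0, "tz": 0, "twist": -1}, {"tx": 0, "ty": 0, "tz": 0, "twist": -1}, {"tx": 0, "ty": 0, "tz": 0, "twist": -1}, {"tx": 0, "ty": 0, "tz": 0, "twist": -1}, {"tx": 0, "ty": 0, "tz": 0, "twist": -1}, {"tx": 0, "ty": 0, "tz": 0, "twist": -1}, {"tx": 0, "ty": 0, "tz": 0, "twist": -1}, {"tx": 0, "ty": 0, "tz": 0, "twist": -1}, {"tx": 0, "ty": 0, "tz": 0, "twist": -1}, {"tx": 0, "ty": 0, "tz": 0, "twist": -0.95}]' --fingers 0.4

```text
clock: 18.98
position: [462.6, -233.0, 192.2]
eef_rot: [1.0, 0.002, 0.0, -0.0]
contact_force: [-0.6, 0.2, -0.5]
opening: 36.6
grasp_force: 0.0
```

```bash
python3 go.py 510.5 -135.5 190 0; python3 bolts.py wr5; python3 - <<'E'
from meas import *
c=shot('top'); P=cloud(c); z=P[...,2]
roi=(P[...,0]>400)&(P[...,0]<650)&(P[...,1]>-350)&(P[...,1]<60)
for m in blobs(roi&(z>80)&(z<112),30): print('top',m.sum(),np.round(rect(P[m]),1))
E
```

```text
t 19.0 p [ 462.6 -233.   192.2] yaw 0.22 tilt 0.01 open 36.6 F [-0.6  0.2 -0.5]
 d [47.9 97.5 -2.2] cur axes [ 0.805 -1.622  0.037] after twist [ 0.799 -1.625  0.037] twist units 0.037 j6 0.98
98 836 [ 512.6 -135.7   40.7   17.5  -89.9] [102.2 107.2 109.2]
98 508 [462.6 -36.4  39.9  12.3 -79.8] [ 99.8 105.1 106.4]
98 498 [ 462.9 -136.7   39.8   12.2  -80.1] [100.5 105.1 106.3]
98 486 [ 463.2 -235.7   40.    11.9  -81. ] [100.9 105.1 106.5]
78 859 [ 512.6 -135.7   40.7   17.5  -89.9] [101.1 107.1 109.2]
78 820 [464.5 -46.   59.5  12.6 -79.7] [ 78.5 103.7 106.3]
78 778 [ 464.8 -146.1   59.2   12.4  -79.6] [ 78.5 103.8 106.2]
78 750 [ 464.8 -245.3   59.6   12.2  -80.1] [ 78.5 104.  106.3]
60 43730 [ 568.6 -135.2  301.1  161.4  -89.5] [72.4 73.7 75. ]
top 90 [ 510.1 -135.6   39.7   14.7   89.1]
top 67 [ 460.7 -137.9   43.6   11.9  -79.8]
top 66 [460.3 -35.5  38.4  12.3 -79.9]
```

All three bolts read about -80°, which is their end stop, and the lid is shut. Now the handle.

Call:
play_rows --targets '[{"tx": 0.275, "ty": -0.541, "tz": 0, "twist": 0.03}, {"tx": 0.275, "ty": -0.541, "tz": 0, "twist": 0}, {"tx": 0.275, "ty": -0.541, "tz": 0, "twist": 0}, {"tx": 0, "ty": 0, "tz": 0, "twist": 0}, {"tx": 0, "ty": 0, "tz": 0.6, "twist": 0}, {"tx": 0, "ty": 0, "tz": 0.6, "twist": 0}, {"tx": 0, "ty": 0, "tz": 0.6, "twist": 0}, {"tx": 0, "ty": 0, "tz": 0, "twist": 0}]' --fingers 0.7

```text
clock: 20.08
position: [510.5, -135.9, 82.4]
eef_rot: [1.0, -0.002, -0.002, -0.001]
contact_force: [0.5, 0.2, 0.6]
opening: 63.6
grasp_force: 0.0
```

Call:
play_rows --targets '[{"tx": 0, "ty": 0, "tz": 0, "twist": 0}, {"tx": 0, "ty": 0, "tz": 0, "twist": 0}, {"tx": 0, "ty": 0, "tz": 0, "twist": 0}, {"tx": 0, "ty": 0, "tz": 0, "twist": 0}]' --fingers 0 --newtons 18

```text
clock: 20.58
position: [512.9, -137.0, 85.2]
eef_rot: [1.0, -0.001, 0.001, 0.001]
contact_force: [-2.6, -7.1, 6.2]
opening: 39.6
grasp_force: 18.0
```

```bash
python3 go.py 512 -135.5 84 0; python3 -c "
import numpy as np
a=np.radians(162.6-np.arange(0,86,5));p=120.5*np.c_[np.cos(a),np.sin(a)]
print((np.diff(p,axis=0)/60*[1,-1]).round(3).tolist())"
```

```text
t 20.6 p [ 512.9 -137.    85.2] yaw -0.16 tilt 0.15 open 39.6 F [-2.6 -7.1  6.2]
 d [-0.9  1.5 -1.2] cur axes [-0.015 -0.024  0.02 ] after twist [-0.015 -0.024  0.02 ] twist units -0.027 j6 1.2
[[0.06, -0.165], [0.074, -0.159], [0.087, -0.152], [0.1, -0.144], [0.112, -0.134], [0.124, -0.124], [0.134, -0.113], [0.143, -0.101], [0.152, -0.088], [0.159, -0.074], [0.165, -0.06], [0.169, -0.046], [0.172, -0.031], [0.175, -0.016], [0.175, -0.0], [0.175, 0.015], [0.173, 0.03]]
```

Call:
play_rows --targets '[{"tx": 0.06, "ty": 0, "tz": -0.165, "twist": 0}, {"tx": 0.074, "ty": 0, "tz": -0.159, "twist": 0}, {"tx": 0.087, "ty": 0, "tz": -0.152, "twist": 0}, {"tx": 0.1, "ty": 0, "tz": -0.144, "twist": 0}, {"tx": 0.112, "ty": 0, "tz": -0.134, "twist": 0}, {"tx": 0.124, "ty": 0, "tz": -0.124, "twist": 0}, {"tx": 0.134, "ty": 0, "tz": -0.113, "twist": 0}, {"tx": 0.143, "ty": 0, "tz": -0.101, "twist": 0}, {"tx": 0.152, "ty": 0, "tz": -0.088, "twist": 0}, {"tx": 0.159, "ty": 0, "tz": -0.074, "twist": 0}, {"tx": 0.165, "ty": 0, "tz": -0.06, "twist": 0}, {"tx": 0.169, "ty": 0, "tz": -0.046, "twist": 0}, {"tx": 0.172, "ty": 0, "tz": -0.031, "twist": 0}, {"tx": 0.175, "ty": 0, "tz": -0.016, "twist": 0}, {"tx": 0.175, "ty": 0, "tz": 0, "twist": 0}, {"tx": 0.175, "ty": 0, "tz": 0.015, "twist": 0}, {"tx": 0.173, "ty": 0, "tz": 0.03, "twist": 0}, {"tx": 0, "ty": 0, "tz": 0, "twist": 0}, {"tx": 0, "ty": 0, "tz": 0, "twist": 0}]'

```text
clock: 22.95
position: [654.2, -136.7, 166.9]
eef_rot: [1.0, -0.001, 0.001, 0.0]
contact_force: [1.8, -2.5, 5.0]
opening: 39.6
grasp_force: 18.0
```

```bash
python3 go.py 649 -135.5 167 0; python3 - <<'E'
from h import *
c=shot('side'); a=c['pixels'][100:280,250:430]
cv2.imwrite('pics/s2.png',cv2.cvtColor(cv2.resize(a,None,fx=3,fy=3,interpolation=3),cv2.COLOR_RGB2BGR))
E
```

```text
t 22.9 p [ 654.2 -136.7  166.9] yaw -0.16 tilt 0.15 open 39.6 F [ 1.8 -2.5  5. ]
 d [-5.2  1.2  0.1] cur axes [-0.087 -0.019 -0.002] after twist [-0.087 -0.02  -0.002] twist units -0.027 j6 1.28
```

View pics/s2.png

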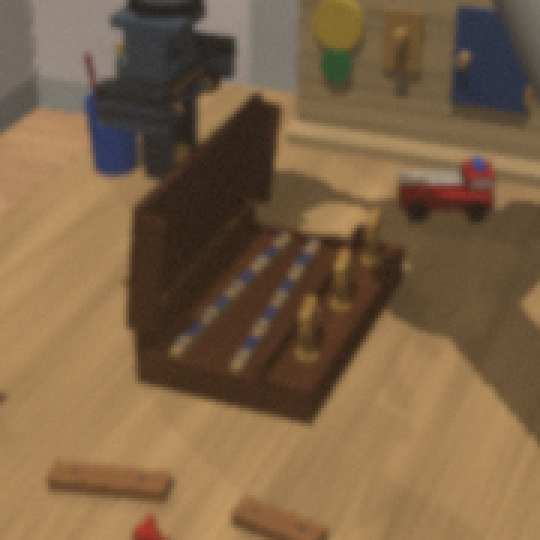

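The side crop shows the lid about upright at (205,200), the rails with blue pads from (180,350) to (310,240), and the bolts across the front. I'll release, rise clear, and then push the lid from the front.

Call:
play_rows --targets '[{"tx": 0, "ty": 0, "tz": 0, "twist": 0}, {"tx": 0, "ty": 0, "tz": 0, "twist": 0}, {"tx": 0, "ty": 0, "tz": -0.4, "twist": 0}, {"tx": 0, "ty": 0, "tz": -0.6, "twist": 0}, {"tx": 0, "ty": 0, "tz": -0.6, "twist": 0}, {"tx": 0, "ty": 0, "tz": 0, "twist": 0}]' --fingers 0.65

```text
clock: 23.75
position: [654.4, -136.6, 264.8]
eef_rot: [1.0, -0.001, 0.002, 0.001]
contact_force: [0.5, -0.2, -0.3]
opening: 59.1
grasp_force: 0.0
```

```bash
cat > lid.py <<'E'
from h import *
c=shot('side'); P=cloud(c); q=P.reshape(-1,3)
q=q[(q[:,0]>560)&(q[:,0]<780)&(q[:,1]>-250)&(q[:,1]<0)&(q[:,2]>90)&(q[:,2]<215)]
m=abs(q[:,1]+40)<25
for z in range(90,215,15):
    s=q[m&(abs(q[:,2]-z)<8)]
    if len(s): print(z,len(s),s[:,0].min().round(),np.median(s[:,0]).round())
E
python3 lid.py; python3 go.py 560 -135.5 255 0
```

```text
90 3 653.0 655.0
135 1 579.0 579.0
150 6 564.0 566.0
t 23.8 p [ 653.6 -136.3  262.7] yaw -0.16 tilt 0.11 open 59.2 F [ 0.1 -1.3 -0.3]
 d [-93.6   0.8  -7.7] cur axes [-1.56  -0.01   0.126] after twist [-1.56  -0.014  0.126] twist units -0.026 j6 1.28
```

```bash
python3 - <<'E'
from h import *
c=shot('side'); a=c['pixels'][100:280,250:430]
cv2.imwrite('pics/s3.png',cv2.cvtColor(cv2.resize(a,None,fx=3,fy=3,interpolation=3),cv2.COLOR_RGB2BGR))
E
```

```text
(no output)
```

View pics/s3.png

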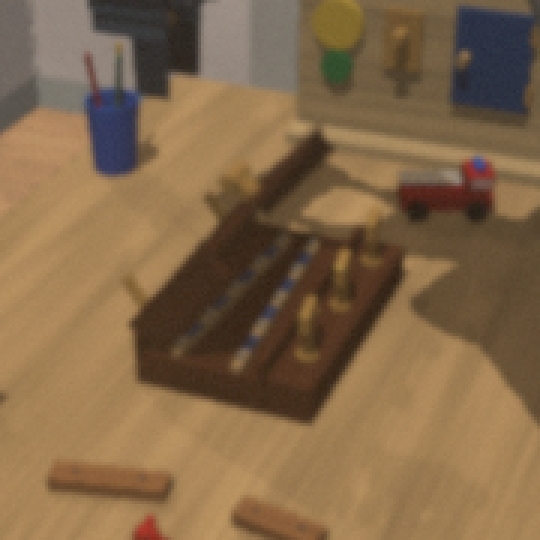

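The lid is falling shut at about (230,230), probably dragged by the retreating fingers. I'll re-grip it and take it well past upright before releasing.

Call:
play_rows --targets '[{"tx": -0.59, "ty": -0.01, "tz": 0, "twist": 0}, {"tx": -0.59, "ty": 0, "tz": 0.1, "twist": 0}, {"tx": -0.59, "ty": 0, "tz": 0.4, "twist": 0}, {"tx": -0.59, "ty": 0, "tz": 0.7, "twist": 0}, {"tx": 0, "ty": 0, "tz": 0.7, "twist": 0}, {"tx": 0, "ty": 0, "tz": 0, "twist": 0}]' --fingers 0.7

```text
clock: 24.6
position: [509.1, -134.5, 145.1]
eef_rot: [1.0, -0.002, -0.003, -0.001]
contact_force: [1.1, -0.4, 0.8]
opening: 63.8
grasp_force: 0.0
```

```bash
python3 go.py 512 -135.5 84 0; python3 bolts.py wr6; python3 - <<'E'
from meas import *
c=shot('top'); P=cloud(c); z=P[...,2]
roi=(P[...,0]>400)&(P[...,0]<650)&(P[...,1]>-350)&(P[...,1]<60)
for m in blobs(roi&(z>80)&(z<112),30): print('top',m.sum(),np.round(rect(P[m]),1))
for m in blobs(roi&(z>64)&(z<77),300): print('toplid',m.sum(),np.round(rect(P[m]),1))
E
```

```text
t 24.6 p [ 509.1 -134.5  145.1] yaw -0.18 tilt 0.38 open 63.8 F [ 1.1 -0.4  0.8]
 d [  2.9  -1.  -61.1] cur axes [0.054 0.019 1.017] after twist [0.054 0.019 1.017] twist units -0.03 j6 1.2
98 1031 [ 513.5 -135.6   40.1   17.    89.8] [101.3 107.1 108.9]
98 607 [ 463.4 -135.6   39.8   11.8  -80.1] [ 99.3 104.9 106.2]
78 87 [ 648.6 -234.8   16.1    2.9   90. ] [78.3 79.8 81.7]
78 107 [648.3 -35.2  16.4   3.4 -87.6] [78.1 79.7 82.1]
78 1156 [ 513.5 -135.6   40.1   17.    89.8] [ 83.8 106.7 108.9]
78 117 [ 470.5 -258.5   30.8    6.5  -87.4] [78.1 78.6 80.9]
78 1108 [ 465.1 -145.5   60.    11.8  -79.9] [ 78.5 100.1 106. ]
78 114 [469.  -45.2  15.4   3.1 -80.1] [ 78.6  91.3 103.5]
60 443 [ 641.7 -234.9   17.3   15.3   87.3] [61.1 68.7 75.1]
60 436 [641.6 -35.   16.9  15.8 -89.9] [60.9 68.5 75.2]
60 52070 [ 559.2 -135.4  300.6  143.2  -89.9] [72.4 73.6 74.8]
60 81 [ 466.6 -136.2   11.5    5.    83.3] [61.3 67.9 75.2]
60 105 [ 466.2 -232.5   11.7    5.5  -54.7] [60.5 68.1 75.3]
60 82 [465.9 -40.2  18.6   6.2 -88.5] [60.4 66.7 75.3]
top 66 [ 460.3 -135.2   38.3   12.2  -80.6]
toplid 1154 [556.7 -31.1 143.1  92.3  -1.3]
```

Call:
play_rows --targets '[{"tx": 0.03, "ty": 0.02, "tz": 0.5, "twist": 0}, {"tx": 0, "ty": 0, "tz": 0.5, "twist": 0}, {"tx": 0, "ty": 0, "tz": 0, "twist": 0}, {"tx": 0, "ty": 0, "tz": 0, "twist": 0}]'

```text
clock: 25.2
position: [514.5, -136.9, 89.4]
eef_rot: [1.0, -0.001, 0.001, 0.0]
contact_force: [0.3, 0.8, 0.4]
opening: 64.5
grasp_force: 0.0
```

Call:
play_rows --targets '[{"tx": 0, "ty": 0, "tz": 0, "twist": 0}, {"tx": 0, "ty": 0, "tz": 0, "twist": 0}, {"tx": 0, "ty": 0, "tz": 0, "twist": 0}, {"tx": 0, "ty": 0, "tz": 0, "twist": 0}]' --fingers 0 --newtons 18

```text
clock: 25.7
position: [513.6, -137.0, 88.3]
eef_rot: [1.0, -0.001, 0.0, 0.0]
contact_force: [-2.2, -2.9, 6.5]
opening: 39.8
grasp_force: 18.0
```

```bash
python3 go.py 512 -135.5 84 0; python3 -c "
import numpy as np
a=np.radians(162.6-np.arange(0,105,5.5));p=120.5*np.c_[np.cos(a),np.sin(a)]
print((np.diff(p,axis=0)/60*[1,-1]).round(3).tolist())"
```

```text
t 25.7 p [ 513.6 -137.    88.3] yaw -0.16 tilt 0.06 open 39.8 F [-2.2 -2.9  6.5]
 d [-1.6  1.5 -4.3] cur axes [-0.027 -0.025  0.071] after twist [-0.027 -0.025  0.071] twist units -0.026 j6 1.2
[[0.066, -0.181], [0.083, -0.174], [0.1, -0.165], [0.115, -0.155], [0.129, -0.143], [0.142, -0.13], [0.154, -0.116], [0.165, -0.1], [0.173, -0.084], [0.181, -0.067], [0.186, -0.049], [0.19, -0.031], [0.192, -0.013], [0.193, 0.006], [0.191, 0.024], [0.188, 0.042], [0.183, 0.06], [0.177, 0.077], [0.168, 0.094]]
```

Call:
play_rows --targets '[{"tx": 0.066, "ty": 0, "tz": -0.181, "twist": 0}, {"tx": 0.083, "ty": 0, "tz": -0.174, "twist": 0}, {"tx": 0.1, "ty": 0, "tz": -0.165, "twist": 0}, {"tx": 0.115, "ty": 0, "tz": -0.155, "twist": 0}, {"tx": 0.129, "ty": 0, "tz": -0.143, "twist": 0}, {"tx": 0.142, "ty": 0, "tz": -0.13, "twist": 0}, {"tx": 0.154, "ty": 0, "tz": -0.116, "twist": 0}, {"tx": 0.165, "ty": 0, "tz": -0.1, "twist": 0}, {"tx": 0.173, "ty": 0, "tz": -0.084, "twist": 0}, {"tx": 0.181, "ty": 0, "tz": -0.067, "twist": 0}, {"tx": 0.186, "ty": 0, "tz": -0.049, "twist": 0}, {"tx": 0.19, "ty": 0, "tz": -0.031, "twist": 0}, {"tx": 0.192, "ty": 0, "tz": -0.013, "twist": 0}, {"tx": 0.193, "ty": 0, "tz": 0.006, "twist": 0}, {"tx": 0.191, "ty": 0, "tz": 0.024, "twist": 0}, {"tx": 0.188, "ty": 0, "tz": 0.042, "twist": 0}, {"tx": 0.183, "ty": 0, "tz": 0.06, "twist": 0}, {"tx": 0.177, "ty": 0, "tz": 0.077, "twist": 0}, {"tx": 0.168, "ty": 0, "tz": 0.094, "twist": 0}, {"tx": 0, "ty": 0, "tz": 0, "twist": 0}]'

```text
clock: 28.2
position: [694.0, -136.6, 154.2]
eef_rot: [1.0, -0.001, 0.001, -0.0]
contact_force: [4.0, 0.6, 5.5]
opening: 39.6
grasp_force: 18.0
```

```bash
python3 go.py 692 -135.5 154 0; python3 - <<'E'
from h import *
c=shot('side'); a=c['pixels'][100:280,250:430]
cv2.imwrite('pics/s4.png',cv2.cvtColor(cv2.resize(a,None,fx=3,fy=3,interpolation=3),cv2.COLOR_RGB2BGR))
E
```

```text
t 28.2 p [ 694.  -136.6  154.2] yaw -0.14 tilt 0.16 open 39.6 F [4.  0.6 5.5]
 d [-2.   1.1 -0.2] cur axes [-0.033 -0.019  0.004] after twist [-0.033 -0.019  0.004] twist units -0.023 j6 1.29
```

View pics/s4.png

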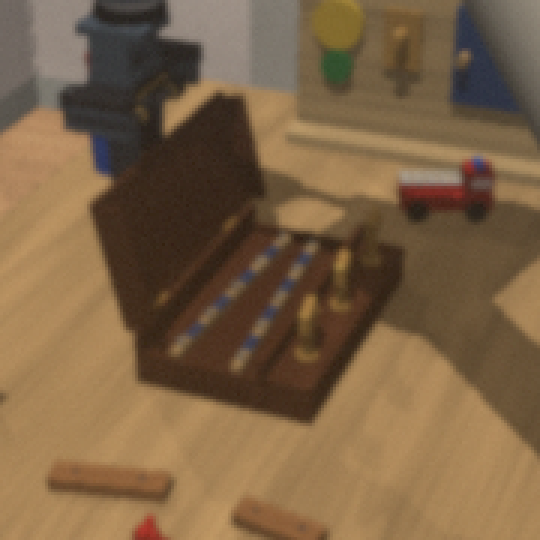

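The side crop shows the lid past upright, with its top edge running from (100,205) to (240,95). Now I'll release it with more opening time and leave up and slightly forward.

Call:
play_rows --targets '[{"tx": 0, "ty": 0, "tz": 0, "twist": 0}, {"tx": 0, "ty": 0, "tz": 0, "twist": 0}, {"tx": 0, "ty": 0, "tz": 0, "twist": 0}, {"tx": 0, "ty": 0, "tz": 0, "twist": 0}, {"tx": 0.3, "ty": 0, "tz": -0.2, "twist": 0}, {"tx": 0.2, "ty": 0, "tz": -0.4, "twist": 0}, {"tx": 0, "ty": 0, "tz": -0.6, "twist": 0}, {"tx": 0, "ty": 0, "tz": -0.6, "twist": 0}, {"tx": 0, "ty": 0, "tz": 0, "twist": 0}]' --fingers 0.75

```text
clock: 29.38
position: [723.1, -137.5, 265.4]
eef_rot: [1.0, -0.001, 0.003, 0.001]
contact_force: [-1.0, -0.4, -0.8]
opening: 68.5
grasp_force: 0.0
```

```bash
python3 go.py 590 -135.5 260 0; python3 - <<'E'
from h import *
c=shot('side'); a=c['pixels'][100:280,250:430]
cv2.imwrite('pics/s5.png',cv2.cvtColor(cv2.resize(a,None,fx=3,fy=3,interpolation=3),cv2.COLOR_RGB2BGR))
E
```

```text
t 29.4 p [ 723.1 -137.5  265.4] yaw -0.16 tilt 0.3 open 68.5 F [-1.  -0.4 -0.8]
 d [-133.1    2.    -5.4] cur axes [-2.219 -0.027  0.079] after twist [-2.219 -0.033  0.079] twist units -0.027 j6 1.3
```

View pics/s5.png

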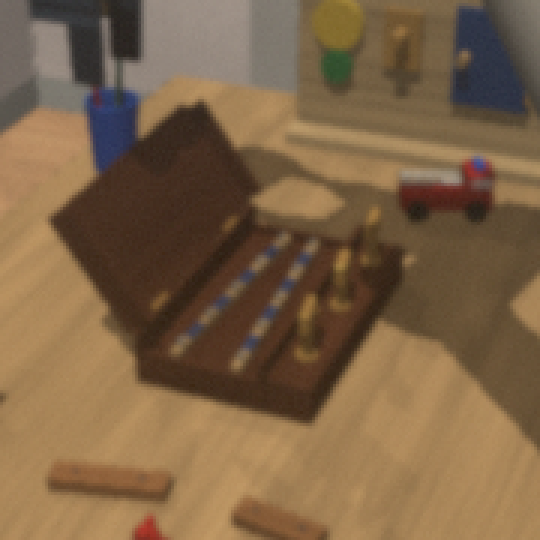

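The lid now rests back on its stop. Next I'll measure the felt pads from two wrist positions.

Call:
play_rows --targets '[{"tx": -0.9, "ty": 0.2, "tz": 0, "twist": 0}, {"tx": -0.9, "ty": 0.2, "tz": 0, "twist": 0}, {"tx": -0.9, "ty": 0.2, "tz": 0, "twist": 0}, {"tx": -0.9, "ty": 0.1, "tz": 0, "twist": 0}, {"tx": -0.6, "ty": 0, "tz": 0, "twist": 0}, {"tx": 0, "ty": 0, "tz": 0, "twist": 0}, {"tx": 0, "ty": 0, "tz": 0, "twist": 0}]'

```text
clock: 30.3
position: [469.9, -178.5, 261.6]
eef_rot: [1.0, -0.002, -0.0, -0.0]
contact_force: [-0.5, -0.1, -0.2]
opening: 68.6
grasp_force: 0.0
```

```bash
cat > pads.py <<'E'
from meas import *
import sys
c=shot('wrist',sys.argv[1]); np.savez(sys.argv[1]+'.npz',**c)
P=cloud(c); hsv=cv2.cvtColor(c['pixels'],cv2.COLOR_RGB2HSV)
roi=(P[...,0]>480)&(P[...,0]<640)&(P[...,1]>-300)&(P[...,1]<30)&(P[...,2]<60)
m=roi&(hsv[...,0]>95)&(hsv[...,0]<130)&(hsv[...,1]>90)
for b in blobs(m,25):
    v,u=np.nonzero(b); uv=[[u.mean(),v.mean()]]
    print(b.sum(),np.round(uv,1),plane(c,uv,38)[0].round(1),'depth',np.median(P[b],0).round(1))
E
python3 pads.py pa1; python3 go.py 470 -100 260 0
```

```text
156 [[221.2  90.6]] [588.2 -44.3  38. ] depth [587.7 -44.6  40.2]
153 [[266.   93.2]] [ 584.7 -104.3   38. ] depth [ 584.7 -104.8   40.1]
154 [[310.9  95.7]] [ 581.2 -164.5   38. ] depth [ 580.8 -164.7   40.2]
151 [[356.   98.5]] [ 577.6 -225.4   38. ] depth [ 576.9 -225.2   40.2]
142 [[354.6 129.1]] [ 537.5 -224.9   38. ] depth [ 537.7 -224.    39.6]
137 [[311.2 132.1]] [ 533.6 -164.4   38. ] depth [ 533.8 -164.2   39.7]
132 [[268.5 135. ]] [ 529.9 -104.4   38. ] depth [ 530.  -104.3   39.9]
129 [[225.9 137.9]] [526.1 -44.2  38. ] depth [526.2 -44.8  40.2]
t 30.4 p [ 470.3 -178.4  261.6] yaw -0.15 tilt 0.03 open 68.3 F [ 0.2 -0.   0.1]
 d [-0.3 78.4 -1.6] cur axes [-0.008 -1.307  0.026] after twist [-0.005 -1.307  0.026] twist units -0.026 j6 1.09
```

View pics/pa1.png

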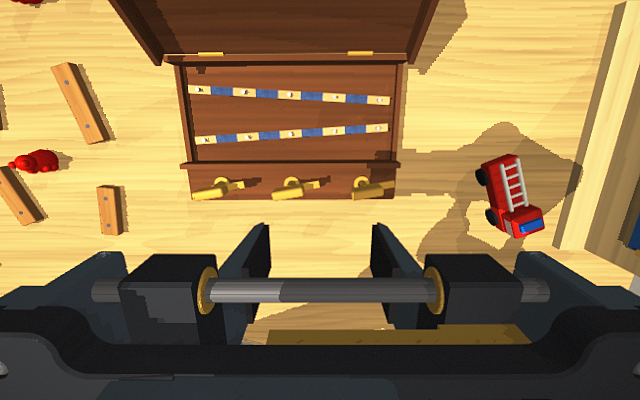

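Blue pads show at rows 91–98 and 129–138. The pair spacings are 62, 55, 47.5 and 40 mm, as they should be, at z of about 39. I'll move toward the bars for a second view.

Call:
play_rows --targets '[{"tx": 0, "ty": -0.9, "tz": 0, "twist": 0}, {"tx": 0, "ty": -0.9, "tz": 0, "twist": 0}, {"tx": 0, "ty": -0.7, "tz": 0, "twist": 0}, {"tx": 0, "ty": -0.5, "tz": 0, "twist": 0}, {"tx": 0, "ty": 0, "tz": 0, "twist": 0}, {"tx": 0, "ty": 0, "tz": 0, "twist": 0}]' --fingers 0.55

```text
clock: 31.1
position: [470.8, 1.5, 261.8]
eef_rot: [1.0, -0.001, -0.0, 0.0]
contact_force: [-0.4, 0.0, -0.1]
opening: 50.2
grasp_force: 0.0
```

```bash
python3 pads.py pa2; cat > bars.py <<'E'
from meas import *
import sys
for n in sys.argv[1:]:
    c=shot(n); P=cloud(c); z=P[...,2]; hsv=cv2.cvtColor(c['pixels'],cv2.COLOR_RGB2HSV)
    roi=(P[...,0]>300)&(P[...,0]<750)&(P[...,1]>0)&(P[...,1]<450)
    for m in blobs(roi&(z>10)&(z<110),100):
        Q=P[m]; r=rect(Q)
        if 10<np.median(hsv[m][:,0])<20 and 55<r[2]<125 or Q[:,2].max()>30: print(n,m.sum(),np.round(r,1),'z50,95',np.percentile(Q[:,2],[50,95]).round(1),'hue',np.median(hsv[m][:,0]))
E
python3 bars.py wrist top; python3 go.py 407.5 167 60 -8.5
python3 - <<'E'
from h import *
a,b=dict(np.load('pa1.npz')),dict(np.load('pa2.npz'))
E
```

```text
160 [[355.9  91. ]] [587.9 -45.1  38. ] depth [587.7 -44.8  40.2]
159 [[400.8  93.8]] [ 584.4 -105.6   38. ] depth [ 583.9 -104.9   39.9]
157 [[445.3  96.6]] [ 580.8 -166.1   38. ] depth [ 580.3 -165.1   39.9]
157 [[488.9  99.3]] [ 577.4 -225.9   38. ] depth [ 577.7 -225.1   39.6]
142 [[484.  129.9]] [ 537.2 -226.1   38. ] depth [ 537.1 -224.7   40. ]
137 [[440.8 132.6]] [ 533.5 -165.9   38. ] depth [ 533.2 -164.7   40.1]
140 [[397.5 135.2]] [ 530.  -105.4   38. ] depth [ 530.4 -105.3   39.9]
141 [[354.2 138.1]] [526.  -44.8  38. ] depth [526.3 -44.3  39.7]
wrist 1943 [5.498e+02 7.200e+00 2.226e+02 1.450e+01 1.000e-01] z50,95 [ 41.5 104.5] hue 11.0
wrist 591 [646.9 416.9  61.3  19.8 -18.1] z50,95 [34.5 39.6] hue 22.0
wrist 1701 [573.  172.2 111.4  29.1  14.6] z50,95 [17.7 19.2] hue 16.0
wrist 1139 [573.2 317.8  68.5  29.7 -10.2] z50,95 [17.6 19.2] hue 15.0
wrist 627 [491.7 251.2  35.2  30.7   7. ] z50,95 [29.6 51.8] hue 2.0
wrist 1148 [434.6 317.5  94.6  30.9  20.1] z50,95 [17.6 19.1] hue 16.0
wrist 899 [410.3 166.5  82.1  28.   -7.2] z50,95 [17.3 18.8] hue 16.0
top 116 [715.6 209.3  34.1  31.9   5.3] z50,95 [31.5 49.8] hue 1.0
top 356 [6.540e+02 4.279e+02 7.440e+01 4.400e+01 3.000e-01] z50,95 [41.7 85.2] hue 20.0
top 298 [571.5 172.  109.6  28.1  13.2] z50,95 [15.9 21.2] hue 15.0
top 223 [570.8 317.5  68.1  29.4  -9.6] z50,95 [15.5 20.5] hue 15.0
top 118 [488.7 252.1  33.1  32.8 -87.1] z50,95 [35.8 51.3] hue 1.0
top 313 [434.7 318.   95.6  29.7  18.9] z50,95 [16.4 22.1] hue 15.0
top 182 [409.5 172.4  78.6  25.3 -10. ] z50,95 [16.5 20.7] hue 14.0
t 31.2 p [470.5   0.9 261.9] yaw -0.21 tilt 0.01 open 49.8 F [ 0.2 -0.5  0. ]
 d [ -63.   166.1 -201.9] cur axes [-1.06  -2.764  3.365] after twist [-1.447 -2.582  3.365] twist units 1.381 j6 1.45
```

Both views put the pads at z of about 39–40, and every bar top is at about 17 with the bias, so the heights check. Bar3 first (82 mm, at (409,167), yaw -8°).

Call:
play_rows --targets '[{"tx": 0, "ty": 0, "tz": 0, "twist": 0.65}, {"tx": 0, "ty": 0, "tz": 0, "twist": 0.65}, {"tx": -0.353, "ty": -0.647, "tz": 0.3, "twist": 0}, {"tx": -0.353, "ty": -0.647, "tz": 0.5, "twist": 0}, {"tx": -0.353, "ty": -0.647, "tz": 0.5, "twist": 0}, {"tx": -0.353, "ty": -0.647, "tz": 0.5, "twist": 0}, {"tx": 0, "ty": 0, "tz": 0.6, "twist": 0}, {"tx": 0, "ty": 0, "tz": 0.6, "twist": 0}, {"tx": 0, "ty": 0, "tz": 0.4, "twist": 0}, {"tx": 0, "ty": 0, "tz": 0, "twist": 0}]' --fingers 0.55

```text
clock: 32.5
position: [407.3, 166.4, 57.0]
eef_rot: [0.998, -0.07, -0.001, 0.0]
contact_force: [0.8, -1.2, 0.4]
opening: 50.1
grasp_force: 0.0
```

```bash
python3 go.py 409 166.7 5 -8; python3 bars.py wrist
```

```text
t 32.5 p [407.3 166.4  57. ] yaw -8.01 tilt 0.17 open 50.1 F [ 0.8 -1.2  0.4]
 d [  1.7   0.3 -52. ] cur axes [ 0.029 -0.01   0.866] after twist [ 0.029 -0.01   0.866] twist units -0.002 j6 1.96
wrist 3374 [545.9 165.6  55.   28.2  14. ] z50,95 [17.6 18.8] hue 15.0
wrist 8822 [4.923e+02 8.200e+00 1.113e+02 1.640e+01 1.000e-01] z50,95 [37.3 58.3] hue 11.0
wrist 2449 [491.4 252.3  34.8  32.9   9.7] z50,95 [38.8 51.9] hue 2.0
wrist 4183 [434.3 317.7  95.4  29.9  19.4] z50,95 [17.6 18.7] hue 16.0
wrist 3161 [410.1 167.   81.7  28.   -7.6] z50,95 [17.5 18.5] hue 14.0
wrist 1246 [414.1 193.2  35.9  11.4  12.4] z50,95 [ 88.3 108. ] hue 98.0
wrist 1247 [406.4 141.7  36.1  11.4 -27.3] z50,95 [ 88.4 108.2] hue 98.0
```

Call:
play_rows --targets '[{"tx": 0.03, "ty": 0, "tz": 0.44, "twist": 0}, {"tx": 0, "ty": 0, "tz": 0.44, "twist": 0}, {"tx": 0, "ty": 0, "tz": 0, "twist": 0}, {"tx": 0, "ty": 0, "tz": 0, "twist": 0}]'

```text
clock: 33.05
position: [410.4, 166.9, 6.5]
eef_rot: [0.998, -0.07, 0.001, -0.0]
contact_force: [0.9, -0.3, 0.8]
opening: 50.2
grasp_force: 0.0
```

Call:
play_rows --targets '[{"tx": 0, "ty": 0, "tz": 0, "twist": 0}, {"tx": 0, "ty": 0, "tz": 0, "twist": 0}, {"tx": 0, "ty": 0, "tz": 0, "twist": 0}, {"tx": 0, "ty": 0, "tz": 0, "twist": 0}, {"tx": 0, "ty": 0, "tz": 0, "twist": 0}]' --fingers 0 --newtons 20

```text
clock: 33.67
position: [409.9, 166.9, 5.7]
eef_rot: [0.998, -0.069, 0.0, -0.0]
contact_force: [-1.3, -1.0, 12.6]
opening: 28.0
grasp_force: 20.0
```

```bash
python3 go.py 556.7 -165 160 0
```

```text
t 33.7 p [409.9 166.9   5.7] yaw -7.96 tilt 0.05 open 28.0 F [-1.3 -1.  12.6]
 d [ 146.8 -331.9  154.3] cur axes [ 3.19   5.139 -2.57 ] after twist [ 2.448  5.531 -2.57 ] twist units -1.327 j6 1.96
```

Call:
play_rows --targets '[{"tx": 0, "ty": 0, "tz": -0.3, "twist": 0}, {"tx": 0, "ty": 0, "tz": -0.6, "twist": 0}, {"tx": 0, "ty": 0, "tz": -0.8, "twist": 0}, {"tx": 0, "ty": 0, "tz": -0.87, "twist": 0}, {"tx": 0, "ty": 0, "tz": 0, "twist": -0.663}, {"tx": 0, "ty": 0, "tz": 0, "twist": -0.663}, {"tx": 0.306, "ty": 0.691, "tz": 0, "twist": 0}, {"tx": 0.306, "ty": 0.691, "tz": 0, "twist": 0}, {"tx": 0.306, "ty": 0.691, "tz": 0, "twist": 0}, {"tx": 0.306, "ty": 0.691, "tz": 0, "twist": 0}, {"tx": 0.306, "ty": 0.691, "tz": 0, "twist": 0}, {"tx": 0.306, "ty": 0.691, "tz": 0, "twist": 0}, {"tx": 0.306, "ty": 0.691, "tz": 0, "twist": 0}, {"tx": 0.306, "ty": 0.691, "tz": 0, "twist": 0}, {"tx": 0, "ty": 0, "tz": 0, "twist": 0}, {"tx": 0, "ty": 0, "tz": 0, "twist": 0}]'

```text
clock: 35.67
position: [556.0, -164.6, 159.2]
eef_rot: [1.0, -0.0, -0.0, -0.0]
contact_force: [-0.5, 0.6, -1.0]
opening: 27.9
grasp_force: 20.0
```

```bash
python3 go.py 556.7 -165 60 0; cat > held.py <<'E'
from meas import *
from scipy.spatial.transform import Rotation as Ro
# measure held bar relative to TCP: points below tip region
s=telemetry.get_state(); p=np.array(s['position']); R=Ro.from_quat(s['eef_rot']).as_matrix()
c=shot('wrist','held_%d'%(s['clock']*10)); Q=cloud(c).reshape(-1,3); hsv=cv2.cvtColor(c['pixels'],cv2.COLOR_RGB2HSV).reshape(-1,3)
L=(Q-p)@R
m=(abs(L[:,0])<80)&(abs(L[:,1])<30)&(L[:,2]<6)&(L[:,2]>-25)&(hsv[:,0]<24)&(hsv[:,0]>8)
L=L[m]; 
print('n',len(L), 'x range',np.percentile(L[:,0],[1,99]).round(1),'y',np.percentile(L[:,1],[1,99]).round(1),'z(down)',np.percentile(L[:,2],[2,50,98]).round(1))
E
python3 held.py
```

```text
t 35.7 p [ 556.  -164.6  159.2] yaw -0.03 tilt 0.05 open 27.9 F [-0.5  0.6 -1. ]
 d [  0.7  -0.4 -99.2] cur axes [0.013 0.008 1.654] after twist [0.013 0.008 1.654] twist units -0.005 j6 1.18
n 4071 x range [-39.8  40.9] y [-15.4  12.5] z(down) [-13.1 -11.7  -2.5]
```

Bar3 is held centred (-40 to +41 mm about the tool). Lowering it onto place 3.

Call:
play_rows --targets '[{"tx": 0.012, "ty": 0.006, "tz": 0.6, "twist": 0}, {"tx": 0, "ty": 0, "tz": 0.6, "twist": 0}, {"tx": 0, "ty": 0, "tz": 0.4, "twist": 0}, {"tx": 0, "ty": 0, "tz": 0.2, "twist": 0}, {"tx": 0, "ty": 0, "tz": 0.1, "twist": 0}, {"tx": 0, "ty": 0, "tz": 0, "twist": 0}, {"tx": 0, "ty": 0, "tz": 0, "twist": 0}]'

```text
clock: 36.6
position: [557.7, -165.3, 46.2]
eef_rot: [1.0, -0.0, 0.001, 0.0]
contact_force: [0.4, -0.1, -1.0]
opening: 28.0
grasp_force: 20.0
```

```bash
python3 go.py 556.7 -165 44 0
```

```text
t 36.6 p [ 557.7 -165.3   46.2] yaw -0.0 tilt 0.07 open 28.0 F [ 0.4 -0.1 -1. ]
 d [-1.   0.3 -2.2] cur axes [-0.016 -0.006  0.037] after twist [-0.016 -0.006  0.037] twist units -0.001 j6 1.18
```

Call:
play_rows --targets '[{"tx": 0, "ty": 0, "tz": 0.02, "twist": 0}, {"tx": 0, "ty": 0, "tz": 0.02, "twist": 0}, {"tx": 0, "ty": 0, "tz": 0, "twist": 0}, {"tx": 0, "ty": 0, "tz": 0, "twist": 0}]'

```text
clock: 37.1
position: [557.5, -165.3, 43.7]
eef_rot: [1.0, -0.0, 0.0, 0.0]
contact_force: [-3.3, 1.2, 10.8]
opening: 28.0
grasp_force: 20.0
```

Call:
play_rows --targets '[{"tx": 0, "ty": 0, "tz": 0, "twist": 0}, {"tx": 0, "ty": 0, "tz": 0, "twist": 0}, {"tx": 0, "ty": 0, "tz": 0, "twist": 0}, {"tx": 0, "ty": 0, "tz": -0.2, "twist": 0}, {"tx": 0, "ty": 0, "tz": -0.5, "twist": 0}, {"tx": 0, "ty": 0, "tz": -0.8, "twist": 0}, {"tx": 0, "ty": 0, "tz": -0.8, "twist": 0}, {"tx": 0.03, "ty": -0.8, "tz": 0, "twist": 0}, {"tx": 0.03, "ty": -0.8, "tz": 0, "twist": 0}, {"tx": 0.03, "ty": -0.8, "tz": 0, "twist": 0}, {"tx": 0.03, "ty": -0.8, "tz": 0, "twist": 0}, {"tx": 0.03, "ty": -0.8, "tz": 0, "twist": 0}, {"tx": 0.03, "ty": -0.8, "tz": 0, "twist": 0}, {"tx": 0.03, "ty": -0.8, "tz": 0, "twist": 0}, {"tx": 0, "ty": 0, "tz": 0, "twist": -0.76}, {"tx": 0, "ty": 0, "tz": 0, "twist": -0.76}, {"tx": 0, "ty": 0, "tz": 0, "twist": -0.76}, {"tx": 0, "ty": 0, "tz": 0, "twist": 0}]' --fingers 0.42

```text
clock: 39.35
position: [569.9, 170.8, 181.8]
eef_rot: [0.993, 0.119, 0.0, -0.0]
contact_force: [0.2, -0.5, -0.8]
opening: 38.6
grasp_force: 0.0
```

```bash
python3 bars.py wrist; python3 go.py 572 172 5.5 13.7; cat > placed.py <<'E'
from meas import *
c=shot('top'); P=cloud(c); z=P[...,2]
roi=(P[...,0]>490)&(P[...,0]<620)&(P[...,1]>-270)&(P[...,1]<10)
hsv=cv2.cvtColor(c['pixels'],cv2.COLOR_RGB2HSV)
for m in blobs(roi&(z>46)&(z<62)&(hsv[...,2]>95),80): print('placed',m.sum(),np.round(rect(P[m]),1),np.percentile(P[m][:,2],[5,50,95]).round(1))
E
python3 placed.py
```

```text
wrist 3978 [6.559e+02 4.281e+02 7.300e+01 4.380e+01 1.000e-01] z50,95 [43.6 87.9] hue 22.0
wrist 998 [718.3 209.4  35.1  33.6 -78.9] z50,95 [41.3 51.8] hue 2.0
wrist 848 [743.2 123.   30.8  15.2  86.2] z50,95 [46.7 48.6] hue 18.0
wrist 1327 [573.1 318.1  67.8  28.9 -10.9] z50,95 [17.6 18.9] hue 15.0
wrist 1901 [574.  172.4 109.5  28.   14.4] z50,95 [17.4 18.6] hue 15.0
wrist 2897 [590.8   8.3 158.1  16.7  -0. ] z50,95 [ 39.6 106.4] hue 11.0
wrist 691 [494.  248.3  38.2  26.8  47.2] z50,95 [30.5 51.7] hue 2.0
wrist 801 [452.8 324.   58.9  29.   19.7] z50,95 [17.3 18.6] hue 15.0
t 39.4 p [569.9 170.8 181.6] yaw 13.57 tilt 0.03 open 38.4 F [-0.7  0.7  0.3]
 d [   2.1    1.2 -176.1] cur axes [ 0.038 -0.012  2.936] after twist [ 0.038 -0.012  2.936] twist units -0.021 j6 1.52
```

Call:
play_rows --targets '[{"tx": 0.05, "ty": -0.012, "tz": 0.5, "twist": -0.1}, {"tx": 0, "ty": 0, "tz": 0.8, "twist": 0}, {"tx": 0, "ty": 0, "tz": 0.8, "twist": 0}, {"tx": 0, "ty": 0, "tz": 0.5, "twist": 0}, {"tx": 0, "ty": 0, "tz": 0.33, "twist": 0}, {"tx": 0, "ty": 0, "tz": 0, "twist": 0}, {"tx": 0, "ty": 0, "tz": 0, "twist": 0}]' --fingers 0.55

```text
clock: 40.33
position: [573.2, 172.3, 6.2]
eef_rot: [0.992, 0.124, 0.001, -0.0]
contact_force: [0.4, 0.6, 0.3]
opening: 50.0
grasp_force: 0.0
```

Call:
play_rows --targets '[{"tx": 0, "ty": 0, "tz": 0, "twist": 0}, {"tx": 0, "ty": 0, "tz": 0, "twist": 0}, {"tx": 0, "ty": 0, "tz": 0, "twist": 0}, {"tx": 0, "ty": 0, "tz": 0, "twist": 0}, {"tx": 0, "ty": 0, "tz": 0, "twist": 0}]' --fingers 0

```text
clock: 40.95
position: [572.9, 172.2, 5.8]
eef_rot: [0.992, 0.124, 0.0, -0.0]
contact_force: [-1.3, -0.1, 6.0]
opening: 27.8
grasp_force: 20.0
```

```bash
python3 go.py 556.7 -44.7 150 0; python3 - <<'E'
from h import *
c=shot('top','t6'); a=c['pixels'][130:260,180:430]
cv2.imwrite('pics/t6c.png',cv2.cvtColor(cv2.resize(a,None,fx=3,fy=3,interpolation=3),cv2.COLOR_RGB2BGR))
E
```

```text
t 41.0 p [572.9 172.2   5.8] yaw 14.27 tilt 0.04 open 27.8 F [-1.3 -0.1  6. ]
 d [ -16.2 -216.9  144.2] cur axes [-1.151  3.438 -2.404] after twist [-0.268  3.615 -2.404] twist units 2.378 j6 1.51
```

View pics/t6c.png

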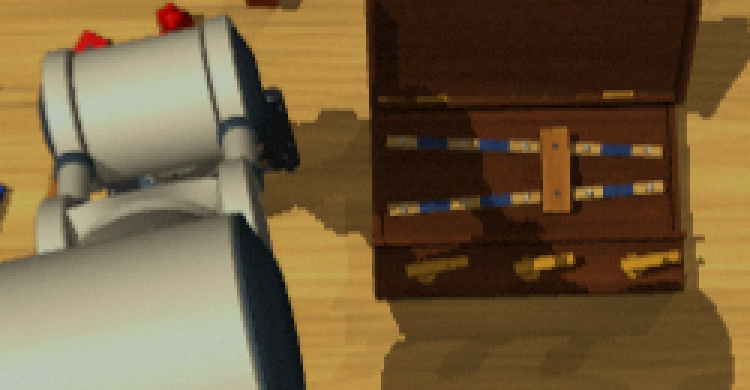

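Bar3 lies square on the third pair, at about (556,170) in the crop. Carrying bar1 over now.

Call:
play_rows --targets '[{"tx": 0, "ty": 0, "tz": -0.3, "twist": 0}, {"tx": 0, "ty": 0, "tz": -0.6, "twist": 0}, {"tx": 0, "ty": 0, "tz": -0.8, "twist": 0}, {"tx": 0, "ty": 0, "tz": -0.7, "twist": 0}, {"tx": 0, "ty": 0, "tz": 0, "twist": 0.793}, {"tx": 0, "ty": 0, "tz": 0, "twist": 0.793}, {"tx": 0, "ty": 0, "tz": 0, "twist": 0.793}, {"tx": -0.054, "ty": 0.723, "tz": 0, "twist": 0}, {"tx": -0.054, "ty": 0.723, "tz": 0, "twist": 0}, {"tx": -0.054, "ty": 0.723, "tz": 0, "twist": 0}, {"tx": -0.054, "ty": 0.723, "tz": 0, "twist": 0}, {"tx": -0.054, "ty": 0.723, "tz": 0, "twist": 0}, {"tx": 0, "ty": 0, "tz": 0, "twist": 0}, {"tx": 0, "ty": 0, "tz": 0, "twist": 0}]'

```text
clock: 42.75
position: [556.4, -44.5, 150.0]
eef_rot: [1.0, -0.0, 0.0, -0.0]
contact_force: [0.2, 0.6, -0.6]
opening: 28.1
grasp_force: 20.0
```

```bash
python3 go.py 557 -44.7 44 0; python3 held.py
```

```text
t 42.8 p [556.4 -44.5 150. ] yaw -0.03 tilt 0.03 open 28.1 F [ 0.2  0.6 -0.6]
 d [   0.6   -0.2 -106. ] cur axes [0.009 0.003 1.767] after twist [0.009 0.003 1.767] twist units -0.005 j6 1.38
n 5731 x range [-52.7  55. ] y [-15.4  12.5] z(down) [-13.1 -11.7  -5.5]
```

Call:
play_rows --targets '[{"tx": 0, "ty": 0.003, "tz": 0.6, "twist": 0}, {"tx": 0, "ty": 0, "tz": 0.5, "twist": 0}, {"tx": 0, "ty": 0, "tz": 0.4, "twist": 0}, {"tx": 0, "ty": 0, "tz": 0.2, "twist": 0}, {"tx": 0, "ty": 0, "tz": 0.067, "twist": 0}, {"tx": 0, "ty": 0, "tz": 0, "twist": 0}, {"tx": 0, "ty": 0, "tz": 0, "twist": 0}]'

```text
clock: 43.68
position: [557.0, -44.8, 43.9]
eef_rot: [1.0, 0.0, 0.001, 0.0]
contact_force: [0.3, -0.7, -0.3]
opening: 27.8
grasp_force: 20.0
```

```bash
python3 go.py 557 -44.7 44 0
```

```text
t 43.7 p [557.  -44.8  43.9] yaw 0.02 tilt 0.07 open 27.8 F [ 0.3 -0.7 -0.3]
 d [0.  0.1 0.1] cur axes [ 0.001 -0.001 -0.001] after twist [ 0.001 -0.001 -0.001] twist units 0.003 j6 1.38
```

Call:
play_rows --targets '[{"tx": 0, "ty": 0, "tz": 0.025, "twist": 0}, {"tx": 0, "ty": 0, "tz": 0, "twist": 0}, {"tx": 0, "ty": 0, "tz": 0, "twist": 0}]'

```text
clock: 44.05
position: [557.0, -44.9, 42.9]
eef_rot: [1.0, -0.0, 0.001, 0.0]
contact_force: [-3.6, 1.4, 18.3]
opening: 27.6
grasp_force: 20.0
```

Call:
play_rows --targets '[{"tx": 0, "ty": 0, "tz": 0, "twist": 0}, {"tx": 0, "ty": 0, "tz": 0, "twist": 0}, {"tx": 0, "ty": 0, "tz": 0, "twist": 0}, {"tx": 0, "ty": 0, "tz": -0.2, "twist": 0}, {"tx": 0, "ty": 0, "tz": -0.5, "twist": 0}, {"tx": 0, "ty": 0, "tz": -0.8, "twist": 0}, {"tx": 0, "ty": 0, "tz": -0.8, "twist": 0}, {"tx": 0.033, "ty": -0.755, "tz": 0, "twist": 0}, {"tx": 0.033, "ty": -0.755, "tz": 0, "twist": 0}, {"tx": 0.033, "ty": -0.755, "tz": 0, "twist": 0}, {"tx": 0.033, "ty": -0.755, "tz": 0, "twist": 0}, {"tx": 0.033, "ty": -0.755, "tz": 0, "twist": 0}, {"tx": 0.033, "ty": -0.755, "tz": 0, "twist": 0}, {"tx": 0.033, "ty": -0.755, "tz": 0, "twist": 0}, {"tx": 0.033, "ty": -0.755, "tz": 0, "twist": 0}, {"tx": 0, "ty": 0, "tz": 0, "twist": 0.875}, {"tx": 0, "ty": 0, "tz": 0, "twist": 0.875}, {"tx": 0, "ty": 0, "tz": 0, "twist": 0}, {"tx": 0, "ty": 0, "tz": 0, "twist": 0}]' --fingers 0.42

```text
clock: 46.42
position: [572.3, 317.4, 180.2]
eef_rot: [0.996, -0.091, 0.0, -0.0]
contact_force: [0.0, 0.0, 0.1]
opening: 38.3
grasp_force: 0.0
```

```bash
python3 bars.py wrist; python3 go.py 572.7 318 5.5 -10.5; sed -i 's/(hsv\[...,2\]>95)/(hsv[...,0]>12)/' placed.py; python3 placed.py
```

```text
wrist 260 [736.5 123.9  30.6   7.9  72.3] z50,95 [20.5 31.4] hue 13.0
wrist 1147 [717.9 213.5  33.6  30.5   9.2] z50,95 [39.5 51.7] hue 2.0
wrist 5848 [544.5   8.7 214.3  17.4   0. ] z50,95 [36.8 81.4] hue 11.0
wrist 2678 [655.6 428.1  71.9  43.7  -0. ] z50,95 [43.4 88.7] hue 22.0
wrist 1196 [573.7 317.8  68.   28.  -10.1] z50,95 [17.4 18.6] hue 14.0
wrist 578 [496.3 250.9  30.3  26.7  30.3] z50,95 [38.8 51.3] hue 2.0
t 46.5 p [572.3 317.4 180. ] yaw -10.41 tilt 0.01 open 38.2 F [-0.   0.3 -0.2]
 d [   0.4    0.6 -174.5] cur axes [ 0.005 -0.011  2.909] after twist [ 0.005 -0.011  2.909] twist units 0.015 j6 2.17
placed 356 [555.2 -44.3 108.8  26.3  -1.3] [48.9 53.9 58.9]
placed 270 [ 5.554e+02 -1.638e+02  8.020e+01  2.810e+01 -1.000e-01] [49.3 54.2 58.7]
```

Bars 1 and 3 are level (tops at 54 mm) and on their places. Bar4 next.

Call:
play_rows --targets '[{"tx": 0.015, "ty": -0.008, "tz": 0.5, "twist": 0}, {"tx": 0, "ty": 0, "tz": 0.8, "twist": 0}, {"tx": 0, "ty": 0, "tz": 0.8, "twist": 0}, {"tx": 0, "ty": 0, "tz": 0.5, "twist": 0}, {"tx": 0, "ty": 0, "tz": 0.3, "twist": 0}, {"tx": 0, "ty": 0, "tz": 0, "twist": 0}, {"tx": 0, "ty": 0, "tz": 0, "twist": 0}]' --fingers 0.55

```text
clock: 47.4
position: [574.0, 318.2, 7.0]
eef_rot: [0.996, -0.091, 0.001, -0.0]
contact_force: [0.5, 0.3, -0.4]
opening: 50.0
grasp_force: 0.0
```

Call:
play_rows --targets '[{"tx": 0, "ty": 0, "tz": 0, "twist": 0}, {"tx": 0, "ty": 0, "tz": 0, "twist": 0}, {"tx": 0, "ty": 0, "tz": 0, "twist": 0}, {"tx": 0, "ty": 0, "tz": 0, "twist": 0}, {"tx": 0, "ty": 0, "tz": 0, "twist": 0}]' --fingers 0

```text
clock: 48.02
position: [573.5, 317.9, 6.3]
eef_rot: [0.996, -0.091, 0.0, -0.0]
contact_force: [-0.6, -0.6, 6.2]
opening: 28.0
grasp_force: 20.0
```

```bash
python3 go.py 556.7 -225.3 150 0
```

```text
t 48.0 p [573.5 317.9   6.3] yaw -10.5 tilt 0.04 open 28.0 F [-0.6 -0.6  6.2]
 d [ -16.8 -543.2  143.7] cur axes [ 1.376  8.952 -2.398] after twist [-0.278  9.053 -2.398] twist units -1.75 j6 2.17
```

Call:
play_rows --targets '[{"tx": 0, "ty": 0, "tz": -0.3, "twist": 0}, {"tx": 0, "ty": 0, "tz": -0.6, "twist": 0}, {"tx": 0, "ty": 0, "tz": -0.8, "twist": 0}, {"tx": 0, "ty": 0, "tz": -0.7, "twist": 0}, {"tx": 0, "ty": 0, "tz": 0, "twist": -0.875}, {"tx": 0, "ty": 0, "tz": 0, "twist": -0.875}, {"tx": -0.023, "ty": 0.754, "tz": 0, "twist": 0}, {"tx": -0.023, "ty": 0.754, "tz": 0, "twist": 0}, {"tx": -0.023, "ty": 0.754, "tz": 0, "twist": 0}, {"tx": -0.023, "ty": 0.754, "tz": 0, "twist": 0}, {"tx": -0.023, "ty": 0.754, "tz": 0, "twist": 0}, {"tx": -0.023, "ty": 0.754, "tz": 0, "twist": 0}, {"tx": -0.023, "ty": 0.754, "tz": 0, "twist": 0}, {"tx": -0.023, "ty": 0.754, "tz": 0, "twist": 0}, {"tx": -0.023, "ty": 0.754, "tz": 0, "twist": 0}, {"tx": -0.023, "ty": 0.754, "tz": 0, "twist": 0}, {"tx": -0.023, "ty": 0.754, "tz": 0, "twist": 0}, {"tx": -0.023, "ty": 0.754, "tz": 0, "twist": 0}, {"tx": 0, "ty": 0, "tz": 0, "twist": 0}, {"tx": 0, "ty": 0, "tz": 0, "twist": 0}]'

```text
clock: 50.52
position: [556.6, -224.8, 150.4]
eef_rot: [1.0, -0.0, 0.0, -0.0]
contact_force: [-0.6, 0.5, -0.5]
opening: 28.1
grasp_force: 20.0
```

```bash
python3 go.py 556.7 -225.3 44 0; python3 held.py
```

```text
t 50.5 p [ 556.6 -224.8  150.4] yaw -0.02 tilt 0.02 open 28.1 F [-0.6  0.5 -0.5]
 d [ 1.000e-01 -5.000e-01 -1.064e+02] cur axes [0.002 0.009 1.773] after twist [0.002 0.009 1.773] twist units -0.004 j6 1.09
n 3485 x range [-17.3  34.1] y [-15.4  12.5] z(down) [-12.7 -11.1  -1.8]
```

Call:
play_rows --targets '[{"tx": 0, "ty": 0.007, "tz": 0.6, "twist": 0}, {"tx": 0, "ty": 0, "tz": 0.5, "twist": 0}, {"tx": 0, "ty": 0, "tz": 0.4, "twist": 0}, {"tx": 0, "ty": 0, "tz": 0.2, "twist": 0}, {"tx": 0, "ty": 0, "tz": 0.075, "twist": 0}, {"tx": 0, "ty": 0, "tz": 0, "twist": 0}, {"tx": 0, "ty": 0, "tz": 0, "twist": 0}]'

```text
clock: 51.45
position: [557.2, -225.5, 44.0]
eef_rot: [1.0, 0.0, 0.001, 0.0]
contact_force: [0.3, -1.1, -0.0]
opening: 28.1
grasp_force: 20.0
```

```bash
python3 go.py 435 317.5 180 0
```

```text
t 51.5 p [ 557.2 -225.5   44. ] yaw 0.02 tilt 0.07 open 28.1 F [ 0.3 -1.1 -0. ]
 d [-122.2  543.   136. ] cur axes [-2.03  -9.049 -2.274] after twist [-2.034 -9.048 -2.274] twist units 0.004 j6 1.09
```

Call:
play_rows --targets '[{"tx": 0, "ty": 0, "tz": 0.02, "twist": 0}, {"tx": 0, "ty": 0, "tz": 0, "twist": 0}, {"tx": 0, "ty": 0, "tz": 0, "twist": 0}]'

```text
clock: 51.82
position: [557.2, -225.5, 43.4]
eef_rot: [1.0, 0.0, 0.001, 0.0]
contact_force: [-3.1, 4.0, 16.7]
opening: 27.9
grasp_force: 20.0
```

Call:
play_rows --targets '[{"tx": 0, "ty": 0, "tz": 0, "twist": 0}, {"tx": 0, "ty": 0, "tz": 0, "twist": 0}, {"tx": 0, "ty": 0, "tz": 0, "twist": 0}, {"tx": 0, "ty": 0, "tz": -0.2, "twist": 0}, {"tx": 0, "ty": 0, "tz": -0.5, "twist": 0}, {"tx": 0, "ty": 0, "tz": -0.8, "twist": 0}, {"tx": 0, "ty": 0, "tz": -0.8, "twist": 0}, {"tx": -0.17, "ty": -0.754, "tz": 0, "twist": 0}, {"tx": -0.17, "ty": -0.754, "tz": 0, "twist": 0}, {"tx": -0.17, "ty": -0.754, "tz": 0, "twist": 0}, {"tx": -0.17, "ty": -0.754, "tz": 0, "twist": 0}, {"tx": -0.17, "ty": -0.754, "tz": 0, "twist": 0}, {"tx": -0.17, "ty": -0.754, "tz": 0, "twist": 0}, {"tx": -0.17, "ty": -0.754, "tz": 0, "twist": 0}, {"tx": -0.17, "ty": -0.754, "tz": 0, "twist": 0}, {"tx": -0.17, "ty": -0.754, "tz": 0, "twist": 0}, {"tx": -0.17, "ty": -0.754, "tz": 0, "twist": 0}, {"tx": -0.17, "ty": -0.754, "tz": 0, "twist": 0}, {"tx": -0.17, "ty": -0.754, "tz": 0, "twist": 0}]' --fingers 0.42

```text
clock: 54.2
position: [433.9, 318.9, 180.9]
eef_rot: [1.0, -0.0, 0.0, -0.0]
contact_force: [0.4, -0.4, -0.0]
opening: 38.0
grasp_force: 0.0
```

Call:
play_rows --targets '[{"tx": 0, "ty": 0, "tz": 0, "twist": -0.83}, {"tx": 0, "ty": 0, "tz": 0, "twist": -0.83}, {"tx": 0, "ty": 0, "tz": 0, "twist": -0.83}, {"tx": 0, "ty": 0, "tz": 0, "twist": -0.83}, {"tx": 0, "ty": 0, "tz": 0, "twist": 0}, {"tx": 0, "ty": 0, "tz": 0, "twist": 0}]' --fingers 0.55

```text
clock: 54.95
position: [434.3, 317.4, 180.4]
eef_rot: [0.985, 0.172, 0.0, -0.0]
contact_force: [0.2, -0.0, 0.2]
opening: 50.0
grasp_force: 0.0
```

```bash
python3 bars.py wrist; python3 go.py 434.7 317.7 5.5 19.7; python3 placed.py
```

```text
wrist 4540 [5.371e+02 8.800e+00 1.808e+02 1.730e+01 1.000e-01] z50,95 [31.3 46.8] hue 11.0
wrist 748 [492.8 253.1  34.   32.7   5.8] z50,95 [39.4 51.6] hue 2.0
wrist 1645 [435.  318.   96.1  27.6  20.4] z50,95 [17.4 18.7] hue 15.0
t 55.0 p [434.3 317.4 180.3] yaw 19.82 tilt 0.01 open 50.0 F [-0.5 -0.6  0.9]
 d [   0.4    0.3 -174.8] cur axes [ 8.000e-03 -2.000e-03  2.913e+00] after twist [ 8.000e-03 -2.000e-03  2.913e+00] twist units 0.02 j6 1.74
placed 358 [555.4 -44.3 109.6  26.3  -1.4] [49.8 54.  58.9]
placed 270 [ 555.3 -164.1   80.1   28.4   -0. ] [48.8 53.8 59.3]
placed 223 [ 554.3 -224.5   67.4   27.2   -2.4] [49.3 53.9 58.7]
```

Bars 1, 3 and 4 are placed. Bar2 last.

Call:
play_rows --targets '[{"tx": 0.01, "ty": -0.005, "tz": 0.5, "twist": -0.05}, {"tx": 0, "ty": 0, "tz": 0.8, "twist": 0}, {"tx": 0, "ty": 0, "tz": 0.8, "twist": 0}, {"tx": 0, "ty": 0, "tz": 0.5, "twist": 0}, {"tx": 0, "ty": 0, "tz": 0.3, "twist": 0}, {"tx": 0, "ty": 0, "tz": 0, "twist": 0}, {"tx": 0, "ty": 0, "tz": 0, "twist": 0}]' --fingers 0.55

```text
clock: 55.92
position: [435.2, 318.1, 6.7]
eef_rot: [0.985, 0.175, 0.0, -0.0]
contact_force: [0.5, 0.6, -0.3]
opening: 50.3
grasp_force: 0.0
```

Call:
play_rows --targets '[{"tx": 0, "ty": 0, "tz": 0, "twist": 0}, {"tx": 0, "ty": 0, "tz": 0, "twist": 0}, {"tx": 0, "ty": 0, "tz": 0, "twist": 0}, {"tx": 0, "ty": 0, "tz": 0, "twist": 0}, {"tx": 0, "ty": 0, "tz": 0, "twist": 0}]' --fingers 0

```text
clock: 56.55
position: [435.0, 318.0, 6.5]
eef_rot: [0.984, 0.176, 0.0, -0.0]
contact_force: [-0.3, -0.6, 7.6]
opening: 27.9
grasp_force: 20.0
```

```bash
python3 go.py 556.7 -105 150 0
```

```text
t 56.5 p [435.  318.    6.5] yaw 20.22 tilt 0.05 open 27.9 F [-0.3 -0.6  7.6]
 d [ 121.7 -423.   143.5] cur axes [-0.531  7.316 -2.393] after twist [ 2.03   7.049 -2.393] twist units 3.37 j6 1.74
```

Call:
play_rows --targets '[{"tx": 0, "ty": 0, "tz": -0.3, "twist": 0}, {"tx": 0, "ty": 0, "tz": -0.6, "twist": 0}, {"tx": 0, "ty": 0, "tz": -0.8, "twist": 0}, {"tx": 0, "ty": 0, "tz": -0.7, "twist": 0}, {"tx": 0, "ty": 0, "tz": 0, "twist": 0.8425}, {"tx": 0, "ty": 0, "tz": 0, "twist": 0.8425}, {"tx": 0, "ty": 0, "tz": 0, "twist": 0.8425}, {"tx": 0, "ty": 0, "tz": 0, "twist": 0.8425}, {"tx": 0.203, "ty": 0.705, "tz": 0, "twist": 0}, {"tx": 0.203, "ty": 0.705, "tz": 0, "twist": 0}, {"tx": 0.203, "ty": 0.705, "tz": 0, "twist": 0}, {"tx": 0.203, "ty": 0.705, "tz": 0, "twist": 0}, {"tx": 0.203, "ty": 0.705, "tz": 0, "twist": 0}, {"tx": 0.203, "ty": 0.705, "tz": 0, "twist": 0}, {"tx": 0.203, "ty": 0.705, "tz": 0, "twist": 0}, {"tx": 0.203, "ty": 0.705, "tz": 0, "twist": 0}, {"tx": 0.203, "ty": 0.705, "tz": 0, "twist": 0}, {"tx": 0.203, "ty": 0.705, "tz": 0, "twist": 0}, {"tx": 0, "ty": 0, "tz": 0, "twist": 0}, {"tx": 0, "ty": 0, "tz": 0, "twist": 0}]'

```text
clock: 59.05
position: [556.1, -104.8, 149.9]
eef_rot: [1.0, -0.0, -0.0, -0.0]
contact_force: [-0.7, 0.5, -0.7]
opening: 27.7
grasp_force: 20.0
```

```bash
python3 go.py 556.7 -105 44 0; python3 held.py
```

```text
t 59.0 p [ 556.1 -104.8  149.9] yaw -0.03 tilt 0.04 open 27.7 F [-0.7  0.5 -0.7]
 d [   0.6   -0.2 -105.9] cur axes [0.011 0.004 1.765] after twist [0.011 0.004 1.765] twist units -0.004 j6 1.28
n 4803 x range [-47.5  46.8] y [-15.4  12.5] z(down) [-12.3 -10.9  -5.1]
```

Call:
play_rows --targets '[{"tx": 0.005, "ty": 0.003, "tz": 0.6, "twist": 0}, {"tx": 0, "ty": 0, "tz": 0.5, "twist": 0}, {"tx": 0, "ty": 0, "tz": 0.4, "twist": 0}, {"tx": 0, "ty": 0, "tz": 0.2, "twist": 0}, {"tx": 0, "ty": 0, "tz": 0.067, "twist": 0}, {"tx": 0, "ty": 0, "tz": 0, "twist": 0}, {"tx": 0, "ty": 0, "tz": 0.015, "twist": 0}, {"tx": 0, "ty": 0, "tz": 0, "twist": 0}, {"tx": 0, "ty": 0, "tz": 0, "twist": 0}]'

```text
clock: 60.22
position: [557.4, -105.2, 44.1]
eef_rot: [1.0, 0.0, 0.001, 0.0]
contact_force: [-1.4, 2.3, 9.2]
opening: 28.1
grasp_force: 20.0
```

Call:
play_rows --targets '[{"tx": 0, "ty": 0, "tz": 0, "twist": 0}, {"tx": 0, "ty": 0, "tz": 0, "twist": 0}, {"tx": 0, "ty": 0, "tz": 0, "twist": 0}, {"tx": 0, "ty": 0, "tz": -0.2, "twist": 0}, {"tx": 0, "ty": 0, "tz": -0.5, "twist": 0}, {"tx": 0, "ty": 0, "tz": -0.8, "twist": 0}, {"tx": 0, "ty": 0, "tz": -0.8, "twist": 0}, {"tx": -0.3, "ty": -0.7, "tz": 0, "twist": 0}, {"tx": -0.3, "ty": -0.7, "tz": 0, "twist": 0}, {"tx": -0.3, "ty": -0.7, "tz": 0, "twist": 0}, {"tx": -0.3, "ty": -0.7, "tz": 0, "twist": 0}, {"tx": -0.3, "ty": -0.7, "tz": 0, "twist": 0}, {"tx": 0, "ty": 0, "tz": 0, "twist": 0}, {"tx": 0, "ty": 0, "tz": 0, "twist": 0}, {"tx": 0, "ty": 0, "tz": 0, "twist": 0}]' --fingers 0.42

```text
clock: 62.1
position: [467.3, 104.0, 181.3]
eef_rot: [1.0, -0.001, 0.0, 0.0]
contact_force: [-0.7, 0.0, 0.1]
opening: 38.2
grasp_force: 0.0
```

```bash
python3 placed.py; python3 bolts.py wr9|grep ^98; python3 - <<'E'
from meas import *
c=shot('top'); P=cloud(c); z=P[...,2]; a=c['pixels'][100:260,130:500]
cv2.imwrite('pics/fin.png',cv2.cvtColor(cv2.resize(a,None,fx=2.1,fy=2.1,interpolation=3),cv2.COLOR_RGB2BGR))
roi=(P[...,0]>430)&(P[...,0]<490)&(P[...,1]>-280)&(P[...,1]<20)
for m in blobs(roi&(z>80)&(z<112),30): print('bolt',np.round(rect(P[m]),1))
# lid angle: top-surface points from top camera
m=(P[...,0]>640)&(P[...,0]<740)&(P[...,1]>-270)&(P[...,1]<0)&(z>60)&(z<200)
q=P[m]; print('lid angle', np.pi-np.arctan(np.polyfit(q[:,0],q[:,2],1)[0]))
E
```

```text
placed 358 [555.3 -44.3 109.2  26.3  -1.3] [49.8 54.1 59.3]
placed 311 [ 553.  -104.3   94.3   28.2    0.8] [48.4 53.7 58.4]
placed 274 [ 555.5 -164.1   80.    28.2    0. ] [48.1 53.8 58.6]
placed 224 [ 5.546e+02 -2.245e+02  6.740e+01  2.840e+01  1.000e-01] [48.8 54.3 59.2]
98 337 [630.9  11.6  17.3   8.   -1.3] [ 98.8 106.2 113.7]
98 571 [463.  -34.4  39.5  12.  -80.7] [ 99.4 104.8 106.2]
98 596 [ 462.6 -134.1   39.7   12.6  -79.2] [ 99.2 104.6 106.2]
bolt [ 460.7 -137.6   42.5   12.1  -80. ]
bolt [ 460.3 -235.3   40.1   11.6  -80.3]
bolt [460.3 -35.5  38.4  12.3 -80.6]
lid angle 2.241066853885092
```

View pics/fin.png

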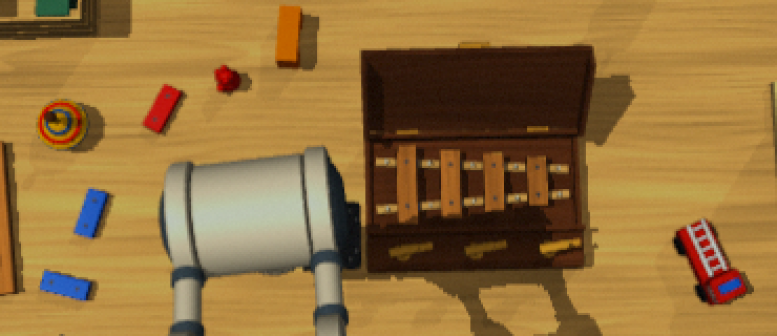

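The top view shows all four bars square on their places at (406,184), (451,184), (494,181) and (538,181). The lid is on its stop (about 2.24 rad by camera fit), the bolts are at -80°, and the toys are in place. Handing in.

```bash
python3 -c "
from rig import finish_job
print(finish_job())"
```

```text
the job is handed in; nothing more can be done
None
```

I handed the job in at about 62 s. All three bolts were at their stops, the lid was resting open, all four bars lay square on their own places, and the other toys were not moved. The lid fell shut once on the first lift with the bolts already undone, so I lifted it again; the hand-in gave no verdict.

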